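# Find the heavy master cartridge by feel and set up the leak tester

## Robot

A 6-joint arm with a two-finger parallel gripper is mounted at the origin on the work surface. World frame = base frame: x ahead of the robot, y to its left, z up, the work surface at z = 0. Lengths are in m, angles in rad, forces in N, time in s.
With the tool pointing down it reaches from about 0.35 to 0.975 m from the base axis. Payload 4.9 kg.
Tool frame: the origin (TCP) lies midway between the tips of the shut fingers; the grasp point (between the pads) lies manip.grip_depth behind it (manip.grip_depth is the distance from the TCP to the grasp point, in m); z points along the fingers, x is the direction in which the jaws open and shut, and the axes are right-handed (so a half turn about z gives the same grasp; the last joint's range is limited). The gripper opens to 85 mm and grips with 20 to 120 N. Pads are 22 mm wide; open, the fingers measure 114 mm over their backs; the gripper's body (76 mm by 85 mm) begins 54 mm behind the grasp point. The pads swing forward as they close: fully open they stand 13 mm farther back than shut.
Start: joints at [-1.229, 0.053, 1.613, -0, 1.476, -0.119], TCP at [0.278, -0.56, 0.231] pointing down, gripper open.
Joint ranges: [-3.01, 3.01], [-1.01, 2.22], [0.06, 2.58], [-1.02, 4.17], [0.09, 2.62], [-3.14, 3.14]. Speed limits (rad/s): [2.57, 2.57, 3.14, 3.14, 3.14, 3.14].

## Interface

Orientations are given as a unit quaternion [w, x, y, z].
In Python, from plant import state, grab_frame, ticket, manip gives the robot as it stands.
- The arm moves only by the tool carry_out, never from a script. Its argument "moves" is a list that holds one entry, the list of rows, each a list of 7 numbers: the turn, a rotation vector about the tool's x, y, z each as a share of 5 degrees, from -1 to 1, then the shift along the tool's x, y, z each as a share of 0.04 m, from -1 to 1, then the gripper command: -1 is shut, 1 is fully open, values between are in proportion. A call has 1 to 8 rows; each row shifts and turns the commanded pose from where the row before left it, along the tool's axes as they then stand; what a row does not reach is not made up. A row lasts 1/12 s, in which the tool goes at most 41.7 mm and 7.16 degrees, less where a joint would pass 70% of its speed; a pose out of reach is approached as far as the arm can. A call with a number of a shift or a turn outside -1 to 1 is refused whole. A call with a gripper value outside its range is refused whole. The fingers move at their own pace and stop on an object; the grip force is fixed at half the most. Time passes only in rows, so rows that do not move let the fingers close. It gives the time, the measured TCP pose, the force and the opening at its end, in the units of the state.
- state(): the state, without advancing time (a new reading comes with each control period).
- grab_frame(name): name is "scene" or "top" or "wrist"; returns a dict with "frame" (400x640x3 uint8, red, green, blue), "z_map" (400x640 float32, m along the optical axis (not along the pixel's ray), 0 where there is no reading), "K" (3x3 intrinsics, pixels), "world_from_camera" (4x4, takes a point from camera to world coordinates); the wrist camera has in their place "hand_eye" (4x4, takes a point from camera to tool coordinates, whose origin is the TCP and whose axes are the tool frame's). Camera axes: x right, y down, z forward; pixel columns grow to the right and rows downward; lengths in m; the calibration is good to about 2 mm. The wrist camera is an equidistant fisheye: a pixel r from the principal point sees the ray r / f radians off the axis. A picture is of the moment at which its call begins: read the wrist's pose just before it.
- ticket.job_done(): hands the job in, once; it reports no verdict.
The state is a dict: "time": time; "joint_pos": joint angles; "joint_vel": joint speeds; "joint_efforts": joint torques, N m; "tool_pos": TCP position; "tool_rot": TCP orientation; "contact_force": force on the tool from outside, world axes, zero at the start; "ft_torque": the same for the moment, N m; "gripper_width": opening from 0.0 (shut) to 1.0 (fully open).
Only numpy, scipy, OpenCV 4.12 (cv2) and the standard library are available. Lean on these libraries where they do the work, as an engineer would, in place of code of your own. Each camera call takes 0.05 s, during which the arm holds its last target.

## Task

One of the three look-alike cartridges in the sloping rack is the leak tester's master, about three times as heavy as the others: find it by its weight, and stand it upright and gently in the middle of the round test pad, with the other two fully home in the rack. Then turn the lever of the air cock to half open (45 degrees). Do not knock any cartridge over or disturb the other things on the bench.

Things in the scene. Friction and masses are not known exactly. Their poses are not given: they have to be found in the camera images.
- cart_a: closed aluminium cartridge, 46 mm diameter, 70 mm tall, brass boss (24 mm diameter, 8 mm tall) on top. The three look alike; one, never known beforehand, weighs about 0.58 kg, the other two about 0.18 kg. Origin: centre of its underside; z along its axis to the boss. It starts in any rack pocket, its axis leaning 35 degrees to the rack's -x side.
- cart_b: closed aluminium cartridge, 46 mm diameter, 70 mm tall, brass boss (24 mm diameter, 8 mm tall) on top. The three look alike; one, never known beforehand, weighs about 0.58 kg, the other two about 0.18 kg. Origin: centre of its underside; z along its axis to the boss. It starts in any rack pocket, its axis leaning 35 degrees to the rack's -x side.
- cart_c: closed aluminium cartridge, 46 mm diameter, 70 mm tall, brass boss (24 mm diameter, 8 mm tall) on top. The three look alike; one, never known beforehand, weighs about 0.58 kg, the other two about 0.18 kg. Origin: centre of its underside; z along its axis to the boss. It starts in any rack pocket, its axis leaning 35 degrees to the rack's -x side.
- rack: fixed rack: aluminium block 270 mm long in y, 80 mm down the slope, on a 130 x 290 mm base. Origin on the bench under its middle; z up, y along the pockets, -x down the slope. A lamp tube (24 mm diameter, along y, axis at rack x -4 mm, height 190 mm; posts at x 45, y +-168 mm) blocks a vertical tool: come and go along the leaning cartridge axis.
- pocket0 (a point): centre of the floor of one of the three square pockets (50 mm wide, 4 mm chamfer, 30 mm deep, 90 mm apart along the rack's y). Their axes lean 35 degrees from vertical to the rack's -x side; a seated cartridge stands 48 mm out along that axis (boss included).
- pocket1 (a point): centre of the floor of one of the three square pockets (50 mm wide, 4 mm chamfer, 30 mm deep, 90 mm apart along the rack's y). Their axes lean 35 degrees from vertical to the rack's -x side; a seated cartridge stands 48 mm out along that axis (boss included).
- pocket2 (a point): centre of the floor of one of the three square pockets (50 mm wide, 4 mm chamfer, 30 mm deep, 90 mm apart along the rack's y). Their axes lean 35 degrees from vertical to the rack's -x side; a seated cartridge stands 48 mm out along that axis (boss included).
- pad: fixed round test pad of the leak tester: steel pedestal (foot 110 mm, upper part 84 mm diameter) with a black rubber disc (72 mm diameter) on top, 30 mm above the bench. Origin: centre of its underside; z up.
- pad_top (a point): centre of the upper face of the test pad's rubber disc, 30 mm above the bench
- cock (a joint): air cock lever, rad: 0 = shut (lever across the brass pipe, along +y of point cock_axis), 1.571 = open (in line with the pipe, along +x of cock_axis), 0.785 = half open; grows clockwise seen from above; stops at both ends; stays where left (0.12 N m friction). Starts nearly shut.
- cock_grip (a point): point on the cock lever, 45 mm out from its pivot, 75 mm above the bench; y points out along the lever. The lever is a steel bar 12 mm wide, 68 to 82 mm above the bench, reaching 80 mm out from the pivot and 8 mm behind it. The brass pipe and ball below reach up to 50 mm.
- cock_axis (a point): point on the vertical pivot axis of the lever, fixed to the cock base, 75 mm above the bench; x along the brass pipe (the lever's open direction), y across it (the shut direction)
- bin: bystander, fixed: small open grey bin of rubber rings, 100 x 80 x 35 mm; origin at its underside
- fitting_a: bystander: loose brass fitting, 26 mm diameter, 28 mm tall, standing; origin at its underside
- fitting_b: bystander: a second loose brass fitting, 26 mm diameter, 28 mm tall, standing; origin at its underside
- oil: bystander: white bottle, 52 mm diameter, 130 mm tall; origin at its underside
- driver: bystander: screwdriver lying on the bench near the robot, about 0.2 m long along its x
- spanner: bystander: flat spanner lying on the bench, 165 mm long along its x
- jar: bystander: clear jar with white cap, 64 mm diameter, 75 mm tall; origin at its underside

How it is judged:
On the way, in this order (a step that is already met when the one before it is completed fails the run):
1. The heavy cartridge stands upright and released in the middle of the test pad and the two light ones are in the rack, with the cock still nearly shut (((horizontal distance between cart_a and pad_top below 0.012 m and distance between cart_a and pad_top below 0.014 m and angle between cart_a's own z axis and vertical below 0.08 rad and linear speed of cart_a below 0.02 m/s and (distance between cart_b and pocket0 below 0.01 m or distance between cart_b and pocket1 below 0.01 m or distance between cart_b and pocket2 below 0.01 m) and (distance between cart_c and pocket0 below 0.01 m or distance between cart_c and pocket1 below 0.01 m or distance between cart_c and pocket2 below 0.01 m)) or (horizontal distance between cart_b and pad_top below 0.012 m and distance between cart_b and pad_top below 0.014 m and angle between cart_b's own z axis and vertical below 0.08 rad and linear speed of cart_b below 0.02 m/s and (distance between cart_a and pocket0 below 0.01 m or distance between cart_a and pocket1 below 0.01 m or distance between cart_a and pocket2 below 0.01 m) and (distance between cart_c and pocket0 below 0.01 m or distance between cart_c and pocket1 below 0.01 m or distance between cart_c and pocket2 below 0.01 m)) or (horizontal distance between cart_c and pad_top below 0.012 m and distance between cart_c and pad_top below 0.014 m and angle between cart_c's own z axis and vertical below 0.08 rad and linear speed of cart_c below 0.02 m/s and (distance between cart_a and pocket0 below 0.01 m or distance between cart_a and pocket1 below 0.01 m or distance between cart_a and pocket2 below 0.01 m) and (distance between cart_b and pocket0 below 0.01 m or distance between cart_b and pocket1 below 0.01 m or distance between cart_b and pocket2 below 0.01 m))) and contact force between pad and anything else between 3.5 and 8 N and contact force between the fingers and anything else below 0.1 N and value of joint cock below 0.6 rad), for 0.3 s.
2. The lever of the cock is at half open (value of joint cock between 0.685 and 0.885 rad and velocity of joint cock below 0.05 rad/s), for 0.2 s.
At the end, for the whole second after the job is handed in: Heavy cartridge at rest on the pad, upright within 0.08 rad and within 12 mm of its centre; both light ones in rack pockets (underside centre within 10 mm of a pocket floor centre); lever at rest at 0.685 to 0.885 rad; fingers touch nothing (all of step 2 and ((horizontal distance between cart_a and pad_top below 0.012 m and distance between cart_a and pad_top below 0.014 m and angle between cart_a's own z axis and vertical below 0.08 rad and linear speed of cart_a below 0.02 m/s and (distance between cart_b and pocket0 below 0.01 m or distance between cart_b and pocket1 below 0.01 m or distance between cart_b and pocket2 below 0.01 m) and (distance between cart_c and pocket0 below 0.01 m or distance between cart_c and pocket1 below 0.01 m or distance between cart_c and pocket2 below 0.01 m)) or (horizontal distance between cart_b and pad_top below 0.012 m and distance between cart_b and pad_top below 0.014 m and angle between cart_b's own z axis and vertical below 0.08 rad and linear speed of cart_b below 0.02 m/s and (distance between cart_a and pocket0 below 0.01 m or distance between cart_a and pocket1 below 0.01 m or distance between cart_a and pocket2 below 0.01 m) and (distance between cart_c and pocket0 below 0.01 m or distance between cart_c and pocket1 below 0.01 m or distance between cart_c and pocket2 below 0.01 m)) or (horizontal distance between cart_c and pad_top below 0.012 m and distance between cart_c and pad_top below 0.014 m and angle between cart_c's own z axis and vertical below 0.08 rad and linear speed of cart_c below 0.02 m/s and (distance between cart_a and pocket0 below 0.01 m or distance between cart_a and pocket1 below 0.01 m or distance between cart_a and pocket2 below 0.01 m) and (distance between cart_b and pocket0 below 0.01 m or distance between cart_b and pocket1 below 0.01 m or distance between cart_b and pocket2 below 0.01 m))) and contact force between pad and anything else between 3.5 and 8 N and contact force between the fingers and anything else below 0.1 N).
It fails at once if A bystander was moved by more than 30 mm (distance of any of fitting_a, fitting_b, oil, driver, spanner, jar from where it was at the start of the episode above 0.03 m).
It fails at once if A cartridge was knocked over (tilted by more than 1.2 rad) (angle between any of cart_a, cart_b, cart_c's own z axis and vertical above 1.2 rad).
It fails at once if The test pad was struck or pressed with more than 90 N, as by a drop (contact force between pad and anything else above 90 N).
It also fails if it takes over 72 s, if anything falls off the work surface, if the arm or the gripper's body presses on something with over 40 N, if the wrist force passes 120 N, or if a joint passes its speed limit or range.

## Working session

There is one attempt and no reset: what is moved stays moved. The work goes in short steps, Python scripts to look and compute and a tool call to move; the robot and the scene stay as the last step left them, time stands still between calls to the robot, and variables do not carry over. Pictures are saved under pics/ and viewed, and the job is handed in when it is done.

Besides the shell and the picture viewer there is one more tool, called by a JSON object that holds its "fn" and its "kwargs", one argument or row to a line. carry_out: Moves the arm, as the interface text tells. Shift numbers are shares of 0.04 m and turn numbers shares of 5 degrees, none past 1 either way. Its arguments: {"type":"object","properties":{"moves":{"type":"array"}},"required":["moves"]}

```bash
ls; mkdir -p pics; python3 - <<'E'
from plant import state, grab_frame, manip
import cv2,numpy as np
print(state()); print([ (k,getattr(manip,k)) for k in dir(manip) if not k.startswith('_')])
for n in ["scene","top","wrist"]:
    d=grab_frame(n); cv2.imwrite(f"pics/{n}0.png",d["frame"][:,:,::-1]); np.savez(f"{n}0.npz",**d)
    print(n,d["K"].tolist(),d.get("world_from_camera",d.get("hand_eye")).round(4).tolist())
E
```

```text
pics
{'time': 0.0, 'joint_pos': array([-1.22896672e+00,  5.33343680e-02,  1.61430709e+00,  7.67148478e-06,
        1.47606219e+00, -1.18997281e-01]), 'joint_vel': array([ 7.89156591e-04,  3.33651634e-05,  6.00345971e-04,  9.39622143e-04,
       -8.79072192e-04,  1.53781584e-04]), 'joint_efforts': array([-2.36122207e-03, -3.93689311e+01, -3.70171666e+01, -2.30920614e-04,
        6.98844626e-03, -1.61411950e-06]), 'tool_pos': array([ 0.27771645, -0.55918879,  0.23006918]), 'tool_rot': array([-6.61721669e-04,  8.49907824e-01, -5.26930333e-01, -8.22322373e-04]), 'contact_force': array([-0.0595862 ,  0.28224577,  0.41845498]), 'ft_torque': array([ 0.0412068 , -0.05605134,  0.00165582]), 'gripper_width': 1.0000677884912028}
[('IKError', <class 'plant.IKError'>), ('grip_depth', 0.0187)]
scene [[381.6682982176297, 0.0, 317.18946235456076], [0.0, 381.6682982176297, 195.9703643936451], [0.0, 0.0, 1.0]] [[0.8239, 0.457, -0.3351, 0.8495], [0.5666, -0.6751, 0.4724, -0.4552], [-0.0103, -0.5791, -0.8152, 0.7299], [0.0, 0.0, 0.0, 1.0]]
top [[454.038141062724, 0.0, 320.9799770654125], [0.0, 454.038141062724, 197.11264083360757], [0.0, 0.0, 1.0]] [[-0.0071, -0.9861, 0.166, 0.4046], [-0.9994, 0.0013, -0.0349, -0.0468], [0.0342, -0.1662, -0.9855, 1.0272], [0.0, 0.0, 0.0, 1.0]]
wrist [[309.70691628693146, 0.0, 321.7491608526363], [0.0, 309.70691628693146, 198.5834044949356], [0.0, 0.0, 1.0]] [[1.0, -0.0005, -0.0006, -0.0001], [0.0006, 0.9613, 0.2756, -0.0694], [0.0004, -0.2756, 0.9613, -0.1407], [0.0, 0.0, 0.0, 1.0]]
```

View pics/top0.png

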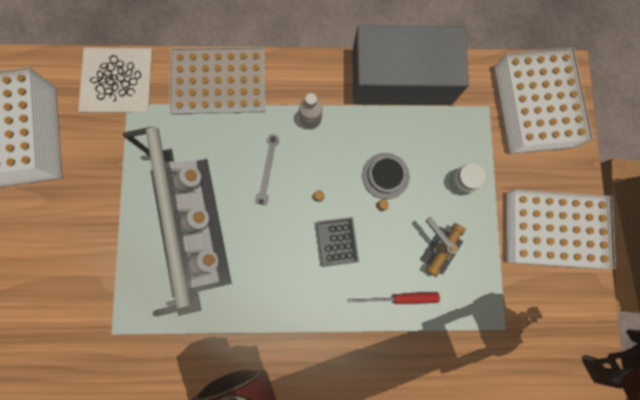

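View pics/scene0.png

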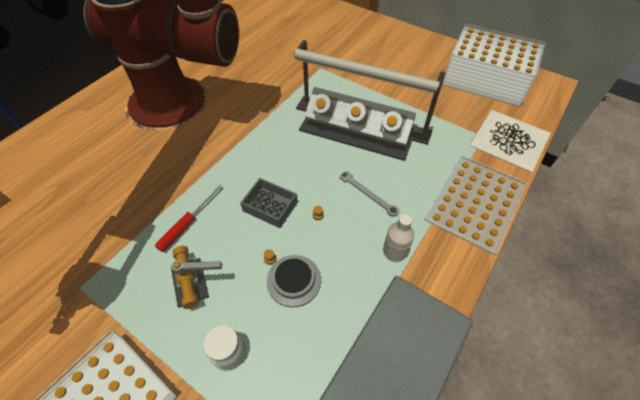

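The top view shows the rack at the left (bosses near (190,177), (198,217) and (207,261)), the lamp tube left of them, the pad at (387,175), and the cock at (440,248) with its lever tip near (430,220). Next I'll measure these.

```bash
cat > h.py <<'E'
import numpy as np,cv2
def pts(d):
    z=d["z_map"];K=d["K"];T=d["world_from_camera"]
    v,u=np.mgrid[:400,:640]
    c=np.stack([(u-K[0,2])/K[0,0]*z,(v-K[1,2])/K[1,1]*z,z,np.ones_like(z)],-1)
    return c@T.T
def ray(d,u,v,h):
    K=d["K"];T=d["world_from_camera"]
    r=T[:3,:3]@np.array([(u-K[0,2])/K[0,0],(v-K[1,2])/K[1,1],1]);o=T[:3,3]
    return o+r*(h-o[2])/r[2]
E
python3 - <<'E'
from h import *
for n in ["top","scene"]:
    d=dict(np.load(n+"0.npz")); P=pts(d)
    hsv=cv2.cvtColor(d["frame"],cv2.COLOR_RGB2HSV)
    m=((hsv[...,0]>8)&(hsv[...,0]<25)&(hsv[...,1]>140)&(hsv[...,2]>90)).astype(np.uint8)
    c,l,s,ce=cv2.connectedComponentsWithStats(m)
    for i in range(1,c):
        if 15<s[i,4]<2000:
            p=P[l==i]; print(n,ce[i].round(1),s[i,4],np.median(p[:,:3],0).round(4), "z rng",p[:,2].min().round(3),p[:,2].max().round(3))
d=dict(np.load("top0.npz"));P=pts(d)
# dark pad disc
g=d["frame"].max(2)
m=np.zeros((400,640),np.uint8);m[150:200,360:415]=g[150:200,360:415]<45
c,l,s,ce=cv2.connectedComponentsWithStats(m);print("pad",ce[1:].round(1),s[1:,4])
i=1+s[1:,4].argmax();print(ray(d,*ce[i],0.03),np.median(P[l==i],0)[:3], 2*np.sqrt(s[i,4]/np.pi)/454*1.0)
# lever: height 0.068-0.086 near
for n in["top","scene"]:
    d=dict(np.load(n+"0.npz"));P=pts(d)
    R=(P[...,0]>0.2)&(P[...,0]<0.5)&(P[...,1]<-0.2)&(P[...,1]>-0.5)&(P[...,2]>0.064)&(P[...,2]<0.1)
    m=R.astype(np.uint8);c,l,s,ce=cv2.connectedComponentsWithStats(m)
    for i in range(1,c):
        if s[i,4]>20:
            p=P[l==i][:,:3];print("lever",n,ce[i],s[i],p.min(0).round(3),p.max(0).round(3),np.median(p,0).round(3))
            r=cv2.minAreaRect((p[:,:2]*1000).astype(np.float32));print(r,cv2.boxPoints(r).round(1).tolist())
# tube
    R=(P[...,2]>0.17)&(P[...,2]<0.22)&(P[...,1]>0.1)&(P[...,0]>0.1)&(P[...,0]<.8)
    p=P[R][:,:3];vx=cv2.fitLine(p[:,:2].astype(np.float32),cv2.DIST_HUBER,0,.01,.01).ravel();print("tube",n,len(p),vx,p[:,2].max(),p.min(0),p.max(0))
E
```

```text
top [179.5  56.5] 16 [0.9169 0.2519 0.0063] z rng 0.004 0.01
top [204.8  56.1] 17 [0.9191 0.1919 0.0057] z rng 0.003 1.027
top [217.5  56. ] 16 [0.9189 0.1623 0.0072] z rng 0.0 0.01
top [255.5  67. ] 16 [0.8914 0.071  0.0075] z rng 0.004 1.027
top [192.   68.4] 17 [0.8871 0.221  0.0049] z rng 0.002 0.008
top [568.3  68.9] 16 [ 0.8647 -0.6516  0.0671] z rng 0.065 0.071
top [20.6 77.7] 22 [0.8169 0.5537 0.1018] z rng 0.099 0.104
top [ 6.1 79.5] 21 [0.8128 0.583  0.1023] z rng 0.1 0.105
top [179.   80.5] 16 [0.8556 0.2499 0.006 ] z rng 0.002 0.009
top [191.8  79.9] 16 [0.8573 0.2203 0.0059] z rng 0.004 0.009
top [217.5  79.5] 16 [0.8588 0.1596 0.0081] z rng 0.004 0.01
top [21.3 91.1] 24 [0.7879 0.5501 0.1012] z rng 0.097 0.105
top [ 6.7 92.9] 24 [0.7831 0.5781 0.1026] z rng 0.099 0.106
top [178.9  92.4] 17 [0.8275 0.2486 0.0058] z rng -0.0 0.008
top [191.6  92. ] 17 [0.8276 0.2193 0.0075] z rng 0.004 0.01
top [ 22.2 104.2] 22 [0.7579 0.5436 0.1028] z rng 0.098 1.027
top [  7.4 106.3] 22 [0.7538 0.5745 0.1024] z rng 0.1 0.104
top [576.1 106.3] 16 [ 0.7751 -0.6606  0.0667] z rng 0.064 0.0
[... 5296 characters left out ...]
568  0.0436] z rng 0.04 0.046
scene [ 76.4 376.2] 74 [ 0.444  -0.5846  0.0433] z rng 0.041 0.047
scene [139.5 382.3] 68 [ 0.5384 -0.531   0.0434] z rng 0.041 0.73
scene [113.1 385.5] 69 [ 0.506  -0.5589  0.0436] z rng 0.041 0.047
scene [ 86.6 388.8] 72 [ 0.4743 -0.5863  0.0434] z rng 0.04 0.73
scene [ 59.8 391.9] 78 [ 0.4421 -0.6145  0.0435] z rng 0.041 0.046
scene [150.9 394.9] 69 [ 0.5684 -0.533   0.0431] z rng 0.041 0.046
scene [124.4 396.8] 46 [ 0.535  -0.5591  0.0432] z rng 0.042 0.047
scene [ 97.9 398.2] 19 [ 0.5009 -0.5846  0.0431] z rng 0.041 0.046
pad [] []Traceback (most recent call last):
  File "<stdin>", line 15, in <module>
ValueError: attempt to get argmax of an empty sequence
```

```bash
python3 - <<'E'
from h import *
a=cv2.imread("pics/top0.png");b=cv2.imread("pics/scene0.png")
cv2.imwrite("pics/z1.png",np.hstack([cv2.resize(a[110:320,110:240],None,fx=2.8,fy=2.8,interpolation=2),cv2.resize(a[200:305,400:480],None,fx=5.6,fy=5.6,interpolation=2)])[:600,:800])
cv2.imwrite("pics/z2.png",np.vstack([cv2.resize(b[40:160,290:450],None,fx=2.5,fy=2.5,interpolation=2),cv2.resize(b[220:340,130:290],None,fx=2.5,fy=2.5,interpolation=2)]))
E
python3 - <<'E'
from h import *
for n,b in (("top",(145,205,355,420)),("scene",(250,310,260,330))):
    d=dict(np.load(n+"0.npz"));P=pts(d);g=d["frame"].max(2)
    m=np.zeros((400,640),np.uint8);s_=np.s_[b[0]:b[1],b[2]:b[3]];m[s_]=((g[s_]<75)&(P[s_][...,2]>0.022)&(P[s_][...,2]<0.04))
    c,l,s,ce=cv2.connectedComponentsWithStats(m)
    i=1+s[1:,4].argmax();cn=cv2.findContours((l==i).astype(np.uint8),0,1)[0][0];e=cv2.fitEllipse(cn)
    print("pad",n,e,ray(d,*e[0],0.03).round(4),np.median(P[l==i],0)[:3].round(4))
    m[:]=(P[...,2]>.022)&(P[...,2]<.04); m[:b[0]]=0;m[b[1]:]=0;m[:,:b[2]]=0;m[:,b[3]:]=0
    c,l,s,ce=cv2.connectedComponentsWithStats(m);i=1+s[1:,4].argmax();p=P[l==i][:,:2].astype(np.float32)
    print("pad84",cv2.minEnclosingCircle(p),p.mean(0))
    R=(P[...,0]>0.2)&(P[...,0]<0.7)&(P[...,1]<-0.2)&(P[...,1]>-0.42)&(P[...,2]>0.064)&(P[...,2]<0.1)
    m=R.astype(np.uint8);c,l,s,ce=cv2.connectedComponentsWithStats(m)
    for i in range(1,c):
        if s[i,4]>20:
            p=P[l==i][:,:3];print("lever",n,ce[i],s[i],p.min(0).round(3),p.max(0).round(3),np.median(p,0).round(3))
            r=cv2.minAreaRect((p[:,:2]*1000).astype(np.float32));print(r,cv2.boxPoints(r).round(1).tolist())
    R=(P[...,2]>0.17)&(P[...,2]<0.22)&(P[...,1]>0.1)&(P[...,0]>0.1)&(P[...,0]<.8)
    p=P[R][:,:3];vx=cv2.fitLine(p[:,:2].astype(np.float32),cv2.DIST_HUBER,0,.01,.01).ravel();print("tube",n,len(p),vx,p[:,2].max(),p.min(0),p.max(0))
E
```

```text
pad top ((387.2687683105469, 173.26193237304688), (28.356525421142578, 29.28132438659668), 112.25617980957031) [ 0.627  -0.2324  0.03  ] [ 0.6274 -0.2323  0.0294]
pad84 ((0.626556932926178, -0.23141226172447205), 0.042484182864427567) [ 0.625591   -0.23080164]
lever top [468.48341232 176.34834123] [458 164  20  26 422] [ 0.584 -0.42   0.064] [ 0.639 -0.381  0.079] [ 0.611 -0.402  0.074]
((611.2882690429688, -400.36407470703125), (39.0490837097168, 55.054996490478516), 89.3095932006836) [[583.5, -419.6000061035156], [638.5999755859375, -420.20001220703125], [639.0, -381.20001220703125], [584.0, -380.5]]
lever top [441.5        237.15757576] [425 218  32  37 330] [ 0.443 -0.364  0.067] [ 0.519 -0.302  0.089] [ 0.477 -0.335  0.081]
((480.4115905761719, -330.078369140625), (89.50894165039062, 22.707847595214844), 40.638065338134766) [[439.1000061035156, -350.6000061035156], [453.79998779296875, -367.79998779296875], [521.7999877929688, -309.5], [507.0, -292.29998779296875]]
tube top 2869 [0.97433245 0.225114   0.4918278  0.20130764] 0.21935116782191022 [0.20544402 0.10013057 0.17017433] 
[... 510 characters left out ...]
, 39.07676696777344) [[441.1000061035156, -351.29998779296875], [455.29998779296875, -368.79998779296875], [526.0999755859375, -311.3999938964844], [511.8999938964844, -293.79998779296875]]
lever scene [223.82219061 338.64438122] [205 324  34  34 703] [ 0.587 -0.42   0.064] [ 0.643 -0.382  0.079] [ 0.617 -0.404  0.075]
((614.8397216796875, -400.69122314453125), (38.324195861816406, 55.3557243347168), 89.95008850097656) [[587.0999755859375, -419.79998779296875], [642.5, -419.8999938964844], [642.5, -381.6000061035156], [587.2000122070312, -381.5]]
tube scene 1976 [0.9756167 0.2194814 0.5488455 0.2085267] 0.21934322366509884 [0.20741899 0.1000627  0.17177849] [0.68423284 0.29573989 0.21934322]
```

View pics/z1.png

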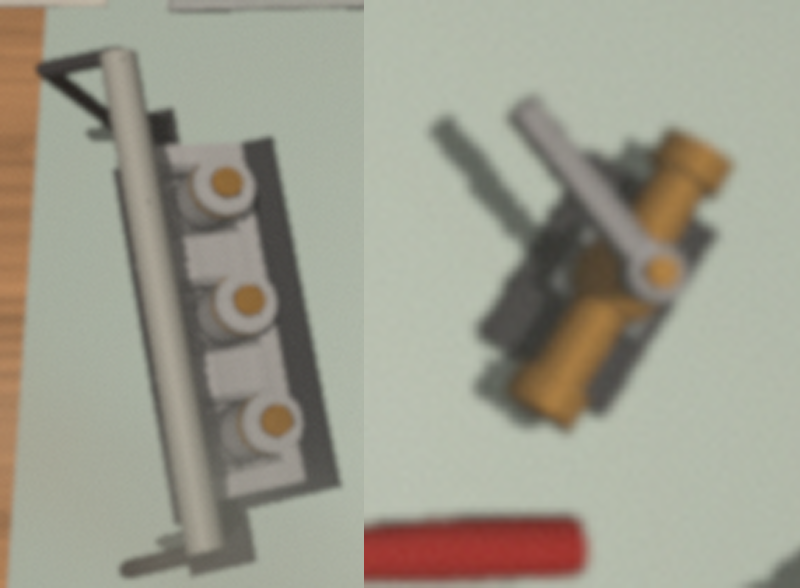

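View pics/z2.png

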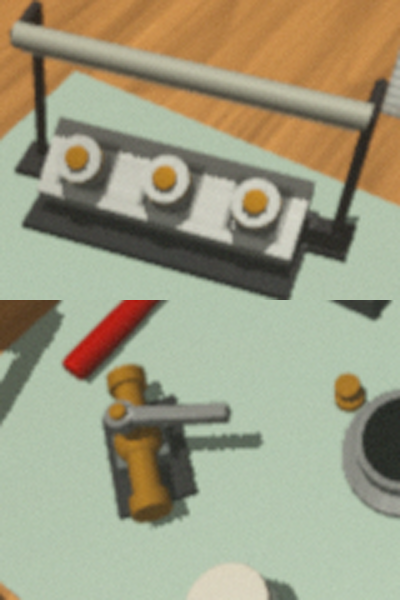

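Positions measured, with both views agreeing to about 3 mm:

| Item | Measured |
|---|---|
| Boss tops | about (0.437, 0.146), (0.522, 0.169) and (0.610, 0.189), at z 0.100; spacing 0.089, close to the stated 0.090 |
| Pad | about (0.628, -0.232) |
| Lever pivot | near (0.458, -0.354) |
| Lever yaw | about 39 degrees |

Next is a row planner.

```bash
cat >> h.py <<'E'
from scipy.spatial.transform import Rotation as Ro
th=np.radians(13.4)
ry=np.array([np.cos(th),np.sin(th),0]); dn=np.array([np.sin(th),-np.cos(th),0])
a=np.cos(np.radians(35))*np.array([0,0,1])+np.sin(np.radians(35))*dn
BOSS=np.array([[.4371,.1461,.1],[.5225,.1685,.1],[.6097,.1888,.1]])
FL=BOSS-0.078*a
def Rtilt(deg=35.):
    t=np.radians(deg); z=-(np.cos(t)*np.array([0,0,1])+np.sin(t)*dn); y=-ry
    return np.column_stack([np.cross(y,z),y,z])
def R0():
    from plant import state
    s=state();q=s["tool_rot"];return s["tool_pos"],Ro.from_quat([q[1],q[2],q[3],q[0]]).as_matrix(),s
def plan(p1,R1,n,g,p0=None,Rs=None):
    if p0 is None: p0,Rs,_=R0()
    rv=Ro.from_matrix(Rs.T@R1).as_rotvec()/n/np.radians(5)
    rv=rv.round(2); R=Rs.copy();p=np.array(p0,float);rows=[]
    for k in range(n):
        sh=((R.T@(p1-p))/(n-k)/0.04).round(2); p=p+R@sh*0.04
        R=R@Ro.from_rotvec(rv*np.radians(5)).as_matrix()
        rows.append([*rv.tolist(),*sh.tolist(),g])
    for i in range(0,n,8): print(rows[i:i+8])
    print("end",p.round(4),"want",np.round(p1,4)); return p,R
def show():
    p,R,s=R0();print("t",s["time"],"p",p.round(4),"q",s["joint_pos"].round(2),"F",s["contact_force"].round(2),"w",round(s["gripper_width"],3));return p,R
E
python3 - <<'E'
from h import *
print(a,FL)
via=np.array([.45,-.12,.26])
p,R=plan(via,Rtilt(15),16,0.5)
plan(FL[1]+.150*a,Rtilt(),8,0.5,p,R)
E
```

```text
[ 0.13292514 -0.55796132  0.81915204] [[0.42673184 0.18962098 0.03610614]
 [0.51213184 0.21202098 0.03610614]
 [0.59933184 0.23232098 0.03610614]]
[[0.02, -0.19, 0.16, -0.5, -0.55, -0.05, 0.5], [0.02, -0.19, 0.16, -0.5, -0.54, -0.04, 0.5], [0.02, -0.19, 0.16, -0.51, -0.53, -0.03, 0.5], [0.02, -0.19, 0.16, -0.52, -0.53, -0.02, 0.5], [0.02, -0.19, 0.16, -0.53, -0.52, -0.01, 0.5], [0.02, -0.19, 0.16, -0.53, -0.51, 0.0, 0.5], [0.02, -0.19, 0.16, -0.54, -0.5, 0.01, 0.5], [0.02, -0.19, 0.16, -0.55, -0.49, 0.02, 0.5]]
[[0.02, -0.19, 0.16, -0.55, -0.49, 0.03, 0.5], [0.02, -0.19, 0.16, -0.56, -0.48, 0.04, 0.5], [0.02, -0.19, 0.16, -0.57, -0.47, 0.06, 0.5], [0.02, -0.19, 0.16, -0.57, -0.46, 0.07, 0.5], [0.02, -0.19, 0.16, -0.58, -0.46, 0.07, 0.5], [0.02, -0.19, 0.16, -0.58, -0.45, 0.09, 0.5], [0.02, -0.19, 0.16, -0.59, -0.44, 0.09, 0.5], [0.02, -0.19, 0.16, -0.58, -0.43, 0.11, 0.5]]
end [ 0.4502 -0.1201  0.2599] want [ 0.45 -0.12  0.26]
[[0.0, -0.49, 0.0, -0.59, -0.43, 0.49, 0.5], [0.0, -0.49, 0.0, -0.57, -0.43, 0.51, 0.5], [0.0, -0.49, 0.0, -0.54, -0.43, 0.54, 0.5], [0.0, -0.49, 0.0, -0.52, -0.43, 0.56, 0.5], [0.0, -0.49, 0.0, -0.49, -0.43, 0.58, 0.5], [0.0, -0.49, 0.0, -0.47, -0.43, 0.6, 0.5], [0.0, -0.49, 0.0, -0.45, -0.44, 0.62, 0.5], [0.0, -0.49, 0.0, -0.41, -0.43, 0.63, 0.5]]
end [0.5321 0.1282 0.159 ] want [0.5321 0.1283 0.159 ]
```

{"fn": "carry_out", "kwargs": {
  "moves": [
    [[0.02,-0.19,0.16,-0.5,-0.55,-0.05,0.5],[0.02,-0.19,0.16,-0.5,-0.54,-0.04,0.5],[0.02,-0.19,0.16,-0.51,-0.53,-0.03,0.5],[0.02,-0.19,0.16,-0.52,-0.53,-0.02,0.5],[0.02,-0.19,0.16,-0.53,-0.52,-0.01,0.5],[0.02,-0.19,0.16,-0.53,-0.51,0,0.5],[0.02,-0.19,0.16,-0.54,-0.5,0.01,0.5],[0.02,-0.19,0.16,-0.55,-0.49,0.02,0.5]]
  ]
}}

```text
time: 0.82
tool_pos: [0.3642, -0.3386, 0.2465]
tool_rot: [-0.041, 0.817, -0.573, -0.053]
contact_force: [0.0, -0.5, 0.1]
gripper_width: 0.755
```

{"fn": "carry_out", "kwargs": {
  "moves": [
    [[0.02,-0.19,0.16,-0.55,-0.49,0.03,0.5],[0.02,-0.19,0.16,-0.56,-0.48,0.04,0.5],[0.02,-0.19,0.16,-0.57,-0.47,0.06,0.5],[0.02,-0.19,0.16,-0.57,-0.46,0.07,0.5],[0.02,-0.19,0.16,-0.58,-0.46,0.07,0.5],[0.02,-0.19,0.16,-0.58,-0.45,0.09,0.5],[0.02,-0.19,0.16,-0.59,-0.44,0.09,0.5],[0.02,-0.19,0.16,-0.58,-0.43,0.11,0.5]]
  ]
}}

```text
time: 1.48
tool_pos: [0.4505, -0.119, 0.2602]
tool_rot: [-0.082, 0.778, -0.614, -0.105]
contact_force: [0.9, -0.1, -0.9]
gripper_width: 0.751
```

```bash
python3 - <<'E'
from h import *
show()
plan(FL[1]+.150*a,Rtilt(),8,0.5)
E
```

```text
t 1.4833 p [ 0.4505 -0.119   0.2602] q [-0.53 -0.25  1.86  0.19  1.72  0.81] F [ 0.85 -0.14 -0.92] w 0.751
[[0.0, -0.49, 0.0, -0.58, -0.43, 0.49, 0.5], [0.0, -0.49, 0.0, -0.56, -0.43, 0.51, 0.5], [0.0, -0.49, 0.0, -0.54, -0.43, 0.53, 0.5], [0.0, -0.49, 0.0, -0.52, -0.43, 0.56, 0.5], [0.0, -0.49, 0.0, -0.49, -0.43, 0.58, 0.5], [0.0, -0.49, 0.0, -0.47, -0.43, 0.6, 0.5], [0.0, -0.49, 0.0, -0.44, -0.43, 0.62, 0.5], [0.0, -0.49, 0.0, -0.42, -0.42, 0.64, 0.5]]
end [0.532  0.1283 0.1589] want [0.5321 0.1283 0.159 ]
```

{"fn": "carry_out", "kwargs": {
  "moves": [
    [[0.0,-0.49,0.0,-0.58,-0.43,0.49,0.5],[0.0,-0.49,0.0,-0.56,-0.43,0.51,0.5],[0.0,-0.49,0.0,-0.54,-0.43,0.53,0.5],[0.0,-0.49,0.0,-0.52,-0.43,0.56,0.5],[0.0,-0.49,0.0,-0.49,-0.43,0.58,0.5],[0.0,-0.49,0.0,-0.47,-0.43,0.6,0.5],[0.0,-0.49,0.0,-0.44,-0.43,0.62,0.5],[0.0,-0.49,0.0,-0.42,-0.42,0.64,0.5]]
  ]
}}

```text
time: 2.15
tool_pos: [0.5319, 0.1283, 0.1581]
tool_rot: [-0.185, 0.749, -0.591, -0.237]
contact_force: [-0.0, -1.2, 1.3]
gripper_width: 0.752
```

{"fn": "carry_out", "kwargs": {
  "moves": [
    [[0,0,0,0,0,0,0.5],[0,0,0,0,0,0,0.5]]
  ]
}}

```text
time: 2.32
tool_pos: [0.5305, 0.1277, 0.157]
tool_rot: [-0.183, 0.75, -0.59, -0.237]
contact_force: [0.7, 0.4, 0.2]
gripper_width: 0.752
```

```bash
cat >> h.py <<'E'
def fish(d,X,p,R):
    H=d["hand_eye"];K=d["K"];t=R.T@(np.asarray(X)-p);c=H[:3,:3].T@(t-H[:3,3])
    r=np.hypot(c[0],c[1]);an=np.arctan2(r,c[2]);return K[0,2]+K[0,0]*an*c[0]/r,K[1,2]+K[1,1]*an*c[1]/r
def unfish(d,u,v,z,p,R):
    "world ray (o,dir)"
    H=d["hand_eye"];K=d["K"];x=(u-K[0,2])/K[0,0];y=(v-K[1,2])/K[1,1];an=np.hypot(x,y)
    c=np.array([np.sin(an)*x/an,np.sin(an)*y/an,np.cos(an)])
    return R@(H[:3,3])+p, R@H[:3,:3]@c
E
python3 - <<'E'
from h import *
from plant import grab_frame
p,R=show(); print(Ro.from_matrix(R.T@Rtilt()).as_rotvec(degrees=True).round(2))
d=grab_frame("wrist");im=d["frame"][:,:,::-1].copy()
for b in BOSS: 
    u=fish(d,b,p,R);print(u);cv2.circle(im,(int(u[0]),int(u[1])),3,(0,0,255),1)
cv2.imwrite("pics/w1.png",im)
hsv=cv2.cvtColor(d["frame"],cv2.COLOR_RGB2HSV)
m=((hsv[...,0]>8)&(hsv[...,0]<25)&(hsv[...,1]>140)&(hsv[...,2]>90)).astype(np.uint8)
c,l,s,ce=cv2.connectedComponentsWithStats(m)
for i in range(1,c):
    if s[i,4]>60:
        o,r=unfish(d,*ce[i],0,p,R); print(ce[i].round(1),s[i,4],"at z .1:",(o+r*(.1-o[2])/r[2]).round(4))
E
```

```text
t 2.3167 p [0.5305 0.1277 0.157 ] q [-0.18  0.03  1.85  0.55  1.54  1.06] F [0.68 0.41 0.22] w 0.752
[ 0.42 -0.1   0.04]
(np.float64(320.75305729483154), np.float64(308.929045167745))
(np.float64(318.2914864673719), np.float64(207.56379685492433))
(np.float64(318.58138480468773), np.float64(79.59561416512852))
[120.1   9.4] 68 at z .1: [0.687  0.6234 0.1   ]
[123.6  22.8] 83 at z .1: [0.6612 0.592  0.1   ]
[320.4  81.1] 854 at z .1: [0.609  0.1871 0.1   ]
[313.5 211. ] 343 at z .1: [0.5182 0.1719 0.1   ]
[136.2 260.6] 198 at z .1: [0.2389 0.5427 0.1   ]
[637.5 241.8] 70 at z .1: [ 0.5881 -0.0302  0.1   ]
[ 57.9 277.7] 112 at z .1: [-5.1222  7.8326  0.1   ]
[321.7 309.9] 451 at z .1: [0.4368 0.145  0.1   ]
```

View pics/w1.png

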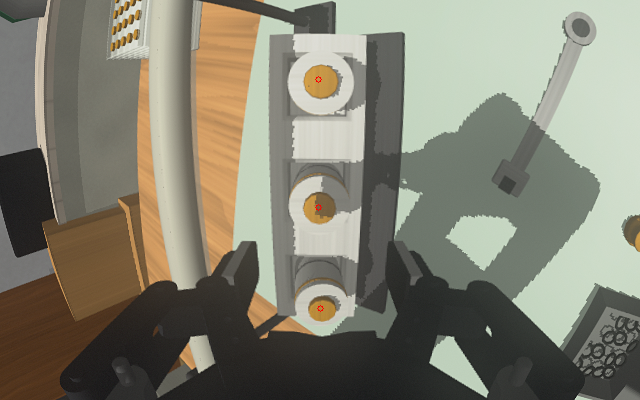

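The wrist view shows the middle boss at (319,208), within 2 px of the prediction. I'll go in along the axis.

```bash
python3 - <<'E'
from h import *
plan(FL[1]+.036*a,Rtilt(),7,0.5)
E
```

```text
[[0.01, -0.0, 0.0, -0.01, -0.01, 0.41, 0.5], [0.01, -0.0, 0.0, -0.01, -0.01, 0.41, 0.5], [0.01, -0.0, 0.0, -0.0, -0.0, 0.41, 0.5], [0.01, -0.0, 0.0, -0.01, -0.0, 0.41, 0.5], [0.01, -0.0, 0.0, -0.0, -0.01, 0.4, 0.5], [0.01, -0.0, 0.0, -0.01, -0.0, 0.41, 0.5], [0.01, -0.0, 0.0, -0.0, -0.0, 0.4, 0.5]]
end [0.5168 0.1917 0.0656] want [0.5169 0.1919 0.0656]
```

{"fn": "carry_out", "kwargs": {
  "moves": [
    [[0.01,0,0,-0.01,-0.01,0.41,0.5],[0.01,0,0,-0.01,-0.01,0.41,0.5],[0.01,0,0,0,0,0.41,0.5],[0.01,0,0,-0.01,0,0.41,0.5],[0.01,0,0,0,-0.01,0.4,0.5],[0.01,0,0,-0.01,0,0.41,0.5],[0.01,0,0,0,0,0.4,0.5],[0,0,0,0,0,0,0.5]]
  ]
}}

```text
time: 3.03
tool_pos: [0.5157, 0.1916, 0.0647]
tool_rot: [-0.186, 0.749, -0.592, -0.235]
contact_force: [0.6, 0.1, -0.6]
gripper_width: 0.752
```

```bash
python3 - <<'E'
from h import *
from plant import grab_frame
p,R=show(); print((R.T@(FL[1]-p)).round(4),Ro.from_matrix(R.T@Rtilt()).as_rotvec(degrees=True).round(2))
d=grab_frame("wrist");cv2.imwrite("pics/w2.png",d["frame"][:,:,::-1])
E
```

```text
t 3.0333 p [0.5157 0.1916 0.0647] q [-0.07  0.12  1.93  0.6   1.34  1.05] F [ 0.58  0.06 -0.63] w 0.752
[-0.0006 -0.0013  0.0353] [-0.03 -0.13 -0.03]
```

View pics/w2.png

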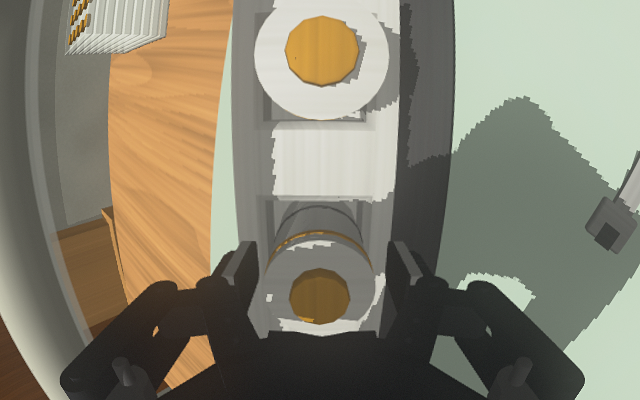

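The cartridge (boss at (319,297)) sits between the fingers, so I'll close, then read the force before lifting.

{"fn": "carry_out", "kwargs": {
  "moves": [
    [[0,0,0,0,0,0,-1],[0,0,0,0,0,0,-1],[0,0,0,0,0,0,-1],[0,0,0,0,0,0,-1],[0,0,0,0,0,0,-1],[0,0,0,0,0,0,-1]]
  ]
}}

```text
time: 3.58
tool_pos: [0.519, 0.1913, 0.0684]
tool_rot: [-0.188, 0.749, -0.591, -0.233]
contact_force: [-1.1, -0.6, 7.1]
gripper_width: 0.514
```

{"fn": "carry_out", "kwargs": {
  "moves": [
    [[0,0,0,0,0,-0.2,-1],[0,0,0,0,0,-0.3,-1],[0,0,0,0,0,-0.2,-1],[0,0,0,0,0,0,-1],[0,0,0,0,0,0,-1],[0,0,0,0,0,0,-1]]
  ]
}}

```text
time: 4.08
tool_pos: [0.5217, 0.1762, 0.0901]
tool_rot: [-0.188, 0.749, -0.591, -0.234]
contact_force: [-0.6, 2.9, 5.0]
gripper_width: 0.519
```

{"fn": "carry_out", "kwargs": {
  "moves": [
    [[0,0,0,0,0,0,-1],[0,0,0,0,0,0,-1]]
  ]
}}

```text
time: 4.25
tool_pos: [0.5216, 0.1764, 0.0898]
tool_rot: [-0.188, 0.749, -0.591, -0.234]
contact_force: [0.6, 2.2, 5.3]
gripper_width: 0.514
```

{"fn": "carry_out", "kwargs": {
  "moves": [
    [[0,0,0,0,0,-0.3,-1],[0,0,0,0,0,-0.4,-1],[0,0,0,0,0,-0.3,-1],[0,0,0,0,0,0,-1],[0,0,0,0,0,0,-1],[0,0,0,0,0,0,-1],[0,0,0,0,0,0,-1]]
  ]
}}

```text
time: 4.83
tool_pos: [0.5254, 0.1539, 0.1209]
tool_rot: [-0.186, 0.749, -0.591, -0.235]
contact_force: [0.7, -0.0, -1.4]
gripper_width: 0.517
```

```bash
python3 - <<'E'
from h import *
from plant import grab_frame
p,R=show(); print((R.T@(FL[1]-p)).round(4),Ro.from_matrix(R.T@Rtilt()).as_rotvec(degrees=True).round(2))
d=grab_frame("wrist");cv2.imwrite("pics/w3.png",d["frame"][:,:,::-1])
show()
d=grab_frame("scene");cv2.imwrite("pics/s3.png",cv2.resize(d["frame"][30:180,260:460,::-1],None,fx=4,fy=4))
show()
E
```

```text
t 4.8333 p [0.5254 0.1539 0.1209] q [-0.14  0.06  1.89  0.57  1.46  1.06] F [ 0.74 -0.01 -1.4 ] w 0.517
[-0.0005 -0.0004  0.1036] [-0.08 -0.14 -0.  ]
t 4.8833 p [0.5254 0.154  0.1209] q [-0.14  0.06  1.89  0.57  1.46  1.06] F [ 0.41 -0.19 -1.77] w 0.513
t 4.9333 p [0.5256 0.154  0.1211] q [-0.14  0.06  1.89  0.57  1.46  1.06] F [-0.04  0.1  -1.12] w 0.512
```

View pics/w3.png

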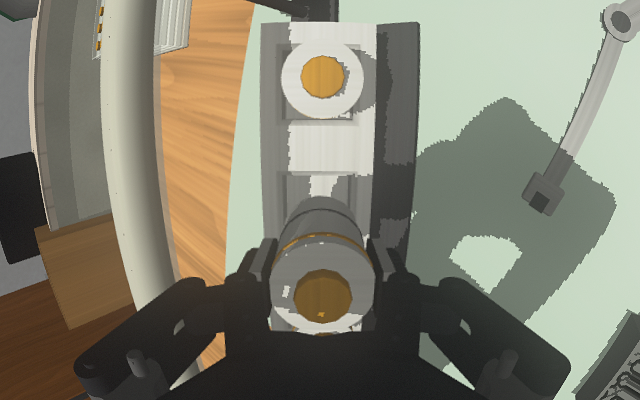

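View pics/s3.png

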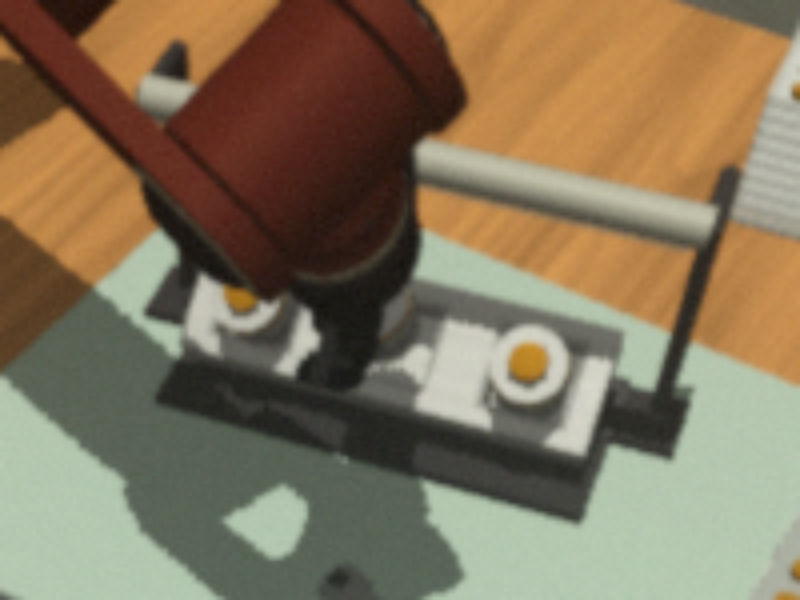

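The cartridge hangs free and the force reading is about -1.4 N, so this one is light. I'll put it back the way it came.

{"fn": "carry_out", "kwargs": {
  "moves": [
    [[0,0,0,0,0,0.3,-1],[0,0,0,0,0,0.4,-1],[0,0,0,0,0,0.3,-1],[0,0,0,0,0,0.3,-1],[0,0,0,0,0,0.25,-1],[0,0,0,0,0,0.13,-1],[0,0,0,0,0,0,-1],[0,0,0,0,0,0,-1]]
  ]
}}

```text
time: 5.6
tool_pos: [0.5173, 0.1922, 0.068]
tool_rot: [-0.187, 0.749, -0.591, -0.235]
contact_force: [-2.9, 1.0, 8.9]
gripper_width: 0.518
```

```bash
python3 - <<'E'
from h import *
p,R=show(); print((R.T@(FL[1]-p)).round(4))
E
```

```text
t 5.6 p [0.5173 0.1922 0.068 ] q [-0.07  0.12  1.92  0.6   1.34  1.05] F [-2.87  1.02  8.95] w 0.518
[0.0016 0.0005 0.0379]
```

{"fn": "carry_out", "kwargs": {
  "moves": [
    [[0,0,0,0,0,0,0.5],[0,0,0,0,0,0,0.5],[0,0,0,0,0,0,0.5],[0,0,0,0,0,0,0.5],[0,0,0,0,0,-0.4,0.5],[0,0,0,0,0,-0.6,0.5],[0,0,0,0,0,-0.8,0.5],[0,0,0,0,0,-0.8,0.5]]
  ]
}}

```text
time: 6.27
tool_pos: [0.5301, 0.1329, 0.152]
tool_rot: [-0.186, 0.749, -0.591, -0.235]
contact_force: [0.9, -0.0, 0.8]
gripper_width: 0.758
```

```bash
python3 - <<'E'
from h import *
from plant import grab_frame
p,R=show(); print((R.T@(FL[1]-p)).round(4))
d=grab_frame("wrist");cv2.imwrite("pics/w4.png",d["frame"][:,:,::-1])
hsv=cv2.cvtColor(d["frame"],cv2.COLOR_RGB2HSV)
m=((hsv[...,0]>8)&(hsv[...,0]<25)&(hsv[...,1]>140)&(hsv[...,2]>90)).astype(np.uint8)
c,l,s,ce=cv2.connectedComponentsWithStats(m)
for i in range(1,c):
    if s[i,4]>60 and 250<ce[i][0]<380:
        o,r=unfish(d,*ce[i],0,p,R); print(ce[i].round(1),s[i,4],"at z .1:",(o+r*(.1-o[2])/r[2]).round(4))
        z=d["z_map"][l==i];print(np.median(z))
plan(FL[2]+.145*a,Rtilt(),4,0.5)
E
```

```text
t 6.2667 p [0.5301 0.1329 0.152 ] q [-0.17  0.03  1.86  0.55  1.53  1.06] F [ 0.94 -0.    0.81] w 0.758
[-0.0002 -0.0008  0.1415]
[322.4  82. ] 924 at z .1: [0.6091 0.1871 0.1   ]
0.19097638
[316.2 222.2] 242 at z .1: [0.5139 0.17   0.1   ]
0.21851486
[323.4 318. ] 408 at z .1: [0.4354 0.1448 0.1   ]
0.24086498
[[-0.03, -0.02, 0.01, 0.01, -0.54, 0.03, 0.5], [-0.03, -0.02, 0.01, 0.01, -0.54, 0.03, 0.5], [-0.03, -0.02, 0.01, 0.01, -0.54, 0.03, 0.5], [-0.03, -0.02, 0.01, 0.0, -0.54, 0.02, 0.5]]
end [0.6185 0.1515 0.1549] want [0.6186 0.1514 0.1549]
```

View pics/w4.png

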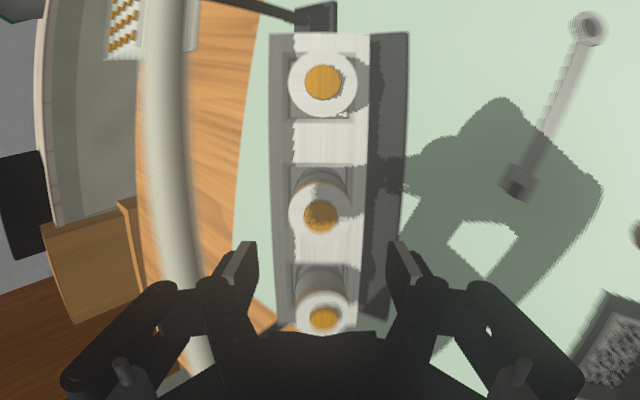

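The middle cartridge is seated again, with its boss at (320,216) in line with the others. Now for the far one.

{"fn": "carry_out", "kwargs": {
  "moves": [
    [[-0.03,-0.02,0.01,0.02,-0.54,0.03,0.5],[-0.03,-0.02,0.01,0.02,-0.54,0.03,0.5],[-0.03,-0.02,0.01,0.01,-0.54,0.03,0.5],[-0.03,-0.02,0.01,0.01,-0.54,0.02,0.5],[0,0,0,0,0,0,0.5],[0,0,0,0,0,0,0.5]]
  ]
}}

```text
time: 6.82
tool_pos: [0.615, 0.154, 0.1463]
tool_rot: [-0.184, 0.748, -0.591, -0.24]
contact_force: [-1.2, -0.2, -0.1]
gripper_width: 0.748
```

```bash
python3 - <<'E'
from h import *
show()
plan(FL[2]-.0006*ry+.001*dn+.038*a,Rtilt(),7,0.5)
E
```

```text
t 6.8167 p [0.615  0.154  0.1463] q [-0.12  0.24  1.65  0.57  1.52  1.11] F [-1.21 -0.21 -0.08] w 0.748
[[0.01, 0.01, -0.0, -0.0, -0.01, 0.35, 0.5], [0.01, 0.01, -0.0, -0.0, -0.01, 0.35, 0.5], [0.01, 0.01, -0.0, -0.01, -0.01, 0.35, 0.5], [0.01, 0.01, -0.0, -0.0, -0.01, 0.35, 0.5], [0.01, 0.01, -0.0, -0.01, -0.01, 0.35, 0.5], [0.01, 0.01, -0.0, -0.01, -0.01, 0.34, 0.5], [0.01, 0.01, -0.0, -0.0, -0.01, 0.35, 0.5]]
end [0.6039 0.2101 0.0671] want [0.604  0.21   0.0672]
```

{"fn": "carry_out", "kwargs": {
  "moves": [
    [[0.01,0.01,0,0,-0.01,0.35,0.5],[0.01,0.01,0,0,-0.01,0.35,0.5],[0.01,0.01,0,-0.01,-0.01,0.35,0.5],[0.01,0.01,0,0,-0.01,0.35,0.5],[0.01,0.01,0,-0.01,-0.01,0.35,0.5],[0.01,0.01,0,-0.01,-0.01,0.34,0.5],[0.01,0.01,0,0,-0.01,0.35,0.5],[0,0,0,0,0,0,0.5]]
  ]
}}

```text
time: 7.48
tool_pos: [0.6012, 0.2116, 0.0645]
tool_rot: [-0.183, 0.748, -0.592, -0.238]
contact_force: [-0.7, 0.1, -0.7]
gripper_width: 0.752
```

```bash
python3 - <<'E'
from h import *
from plant import grab_frame
p,R=show(); print((R.T@(FL[2]-p)).round(4))
d=grab_frame("wrist");cv2.imwrite("pics/w5.png",d["frame"][:,:,::-1])
E
```

```text
t 7.4833 p [0.6012 0.2116 0.0645] q [-0.03  0.31  1.71  0.6   1.35  1.11] F [-0.72  0.09 -0.68] w 0.752
[-0.0006 -0.0032  0.0351]
```

View pics/w5.png

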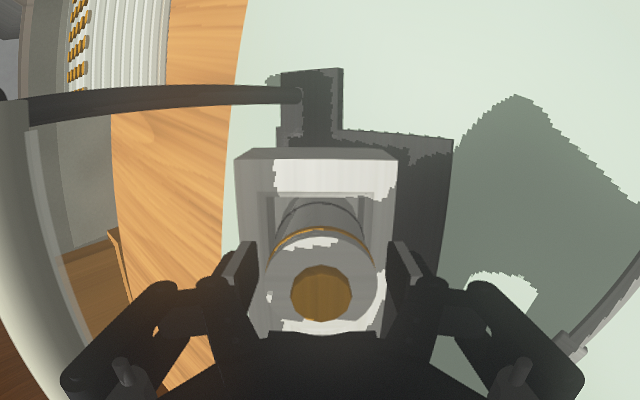

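Centred on x at (320,294). I'll correct 3 mm along tool y, then close and lift.

{"fn": "carry_out", "kwargs": {
  "moves": [
    [[0,0,0,0,-0.06,-0.05,0.5],[0,0,0,0,0,0,-1],[0,0,0,0,0,0,-1],[0,0,0,0,0,0,-1],[0,0,0,0,0,0,-1],[0,0,0,0,0,0,-1],[0,0,0,0,0,0,-1]]
  ]
}}

```text
time: 8.12
tool_pos: [0.608, 0.2092, 0.0714]
tool_rot: [-0.186, 0.748, -0.592, -0.235]
contact_force: [0.6, -0.9, 5.8]
gripper_width: 0.513
```

{"fn": "carry_out", "kwargs": {
  "moves": [
    [[0,0,0,0,0,-0.3,-1],[0,0,0,0,0,-0.5,-1],[0,0,0,0,0,-0.5,-1],[0,0,0,0,0,-0.4,-1],[0,0,0,0,0,0,-1],[0,0,0,0,0,0,-1],[0,0,0,0,0,0,-1],[0,0,0,0,0,0,-1]]
  ]
}}

```text
time: 8.78
tool_pos: [0.6143, 0.1719, 0.1235]
tool_rot: [-0.184, 0.748, -0.592, -0.237]
contact_force: [-0.9, -0.8, -1.8]
gripper_width: 0.516
```

```bash
python3 - <<'E'
from h import *
from plant import grab_frame
for i in range(4): 
    p,R=show(); d=grab_frame("wrist")
print((R.T@(FL[2]-p)).round(4))
cv2.imwrite("pics/w6.png",d["frame"][:,:,::-1])
E
```

```text
t 8.7833 p [0.6143 0.1719 0.1235] q [-0.09  0.26  1.66  0.58  1.47  1.12] F [-0.91 -0.8  -1.78] w 0.516
t 8.8333 p [0.6144 0.172  0.1237] q [-0.09  0.26  1.66  0.58  1.47  1.12] F [ 0.18 -0.28 -2.07] w 0.515
t 8.8833 p [0.6145 0.172  0.1239] q [-0.09  0.26  1.66  0.58  1.47  1.12] F [-0.94 -0.17 -1.94] w 0.51
t 8.9333 p [0.6148 0.172  0.1242] q [-0.09  0.26  1.66  0.58  1.47  1.12] F [ 0.17  0.2  -0.94] w 0.51
[-0.0006  0.0007  0.1078]
```

View pics/w6.png

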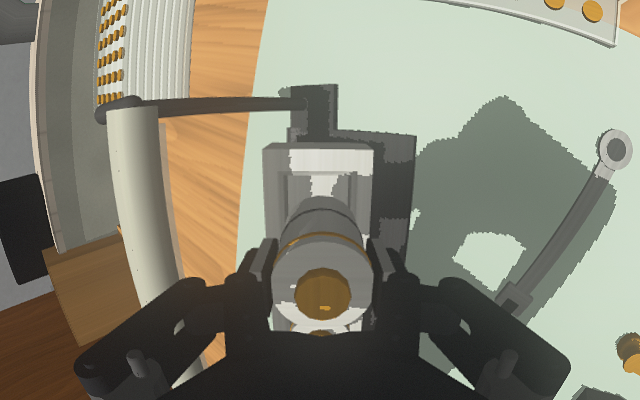

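The far one is also light (about -1.7 N), so I'll return it.

{"fn": "carry_out", "kwargs": {
  "moves": [
    [[0,0,0,0,0,0.3,-1],[0,0,0,0,0,0.4,-1],[0,0,0,0,0,0.3,-1],[0,0,0,0,0,0.3,-1],[0,0,0,0,0,0.25,-1],[0,0,0,0,0,0.13,-1],[0,0,0,0,0,0,-1],[0,0,0,0,0,0,-1]]
  ]
}}

```text
time: 9.65
tool_pos: [0.6065, 0.2094, 0.0714]
tool_rot: [-0.185, 0.748, -0.591, -0.237]
contact_force: [-3.4, -0.4, 6.5]
gripper_width: 0.511
```

{"fn": "carry_out", "kwargs": {
  "moves": [
    [[0,0,0,0,0,0,0.5],[0,0,0,0,0,0,0.5],[0,0,0,0,0,0,0.5],[0,0,0,0,0,0,0.5],[0,0,0,0,0,-0.6,0.5],[0,0,0,0,0,-0.8,0.5],[0,0,0,0,0,-0.8,0.5],[0,0,0,0,0,-0.6,0.5]]
  ]
}}

```text
time: 10.32
tool_pos: [0.6224, 0.1456, 0.1641]
tool_rot: [-0.186, 0.748, -0.592, -0.235]
contact_force: [-0.3, 0.4, 0.9]
gripper_width: 0.752
```

{"fn": "carry_out", "kwargs": {
  "moves": [
    [[0,0,0,0,0,0,0.5],[0,0,0,0,0,0,0.5]]
  ]
}}

```text
time: 10.48
tool_pos: [0.6227, 0.146, 0.1634]
tool_rot: [-0.186, 0.748, -0.592, -0.235]
contact_force: [0.4, -0.6, -1.1]
gripper_width: 0.75
```

```bash
python3 - <<'E'
from h import *
from plant import grab_frame
p,R=show(); print((R.T@(FL[2]-p)).round(4))
d=grab_frame("wrist");cv2.imwrite("pics/w7.png",d["frame"][:,:,::-1])
B=FL[0]-.001*ry+.001*dn
p,R=plan(B+.145*a,Rtilt(),6,0.5)
E
```

```text
t 10.4833 p [0.6227 0.146  0.1634] q [-0.13  0.23  1.63  0.56  1.54  1.12] F [ 0.37 -0.57 -1.12] w 0.75
[-0.0006  0.003   0.1555]
[[0.0, -0.0, -0.01, 0.01, 0.75, 0.03, 0.5], [0.0, -0.0, -0.01, 0.01, 0.75, 0.03, 0.5], [0.0, -0.0, -0.01, 0.01, 0.75, 0.03, 0.5], [0.0, -0.0, -0.01, 0.01, 0.75, 0.03, 0.5], [0.0, -0.0, -0.01, 0.0, 0.75, 0.03, 0.5], [0.0, -0.0, -0.01, 0.0, 0.76, 0.03, 0.5]]
end [0.4452 0.1076 0.1551] want [0.4453 0.1075 0.1549]
```

View pics/w7.png

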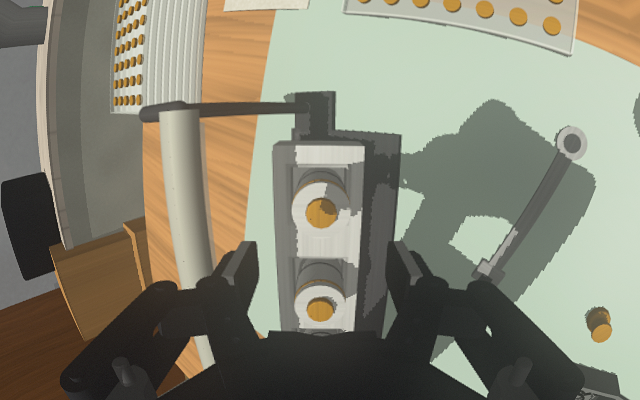

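The far and middle cartridges are both seated, with bosses at (321,213) and (320,308). Moving to the near one.

{"fn": "carry_out", "kwargs": {
  "moves": [
    [[0,0,-0.01,0.01,0.75,0.03,0.5],[0,0,-0.01,0.01,0.75,0.03,0.5],[0,0,-0.01,0.01,0.75,0.03,0.5],[0,0,-0.01,0.01,0.75,0.03,0.5],[0,0,-0.01,0,0.75,0.03,0.5],[0,0,-0.01,0,0.76,0.03,0.5],[0,0,0,0,0,0,0.5],[0,0,0,0,0,0,0.5]]
  ]
}}

```text
time: 11.2
tool_pos: [0.4429, 0.1084, 0.1532]
tool_rot: [-0.185, 0.749, -0.59, -0.237]
contact_force: [0.4, 0.1, 0.3]
gripper_width: 0.747
```

```bash
python3 - <<'E'
from h import *
show()
plan(FL[0]-.001*ry+.001*dn+.038*a,Rtilt(),7,0.5)
E
```

```text
t 11.2 p [0.4429 0.1084 0.1532] q [-0.25 -0.18  2.05  0.53  1.58  1.  ] F [0.38 0.12 0.33] w 0.747
[[0.01, 0.0, 0.0, 0.0, -0.01, 0.37, 0.5], [0.01, 0.0, 0.0, 0.0, -0.01, 0.37, 0.5], [0.01, 0.0, 0.0, 0.0, -0.01, 0.38, 0.5], [0.01, 0.0, 0.0, 0.0, -0.01, 0.37, 0.5], [0.01, 0.0, 0.0, 0.0, -0.01, 0.38, 0.5], [0.01, 0.0, 0.0, 0.0, -0.0, 0.37, 0.5], [0.01, 0.0, 0.0, 0.01, -0.01, 0.38, 0.5]]
end [0.4312 0.1671 0.0671] want [0.431  0.1672 0.0672]
```

{"fn": "carry_out", "kwargs": {
  "moves": [
    [[0.01,0,0,0,-0.01,0.37,0.5],[0.01,0,0,0,-0.01,0.37,0.5],[0.01,0,0,0,-0.01,0.38,0.5],[0.01,0,0,0,-0.01,0.37,0.5],[0.01,0,0,0,-0.01,0.38,0.5],[0.01,0,0,0,0,0.37,0.5],[0.01,0,0,0.01,-0.01,0.36,0.5],[0,0,0,0,0,0,0.5]]
  ]
}}

```text
time: 11.87
tool_pos: [0.432, 0.1672, 0.067]
tool_rot: [-0.186, 0.749, -0.59, -0.236]
contact_force: [0.4, -0.8, -0.1]
gripper_width: 0.751
```

```bash
python3 - <<'E'
from h import *
from plant import grab_frame
p,R=show(); print((R.T@(FL[0]-p)).round(4))
d=grab_frame("wrist");cv2.imwrite("pics/w8.png",d["frame"][:,:,::-1])
E
```

```text
t 11.8667 p [0.432  0.1672 0.067 ] q [-0.13 -0.08  2.13  0.58  1.37  1.  ] F [ 0.44 -0.83 -0.1 ] w 0.751
[-0.0011 -0.0001  0.0385]
```

View pics/w8.png

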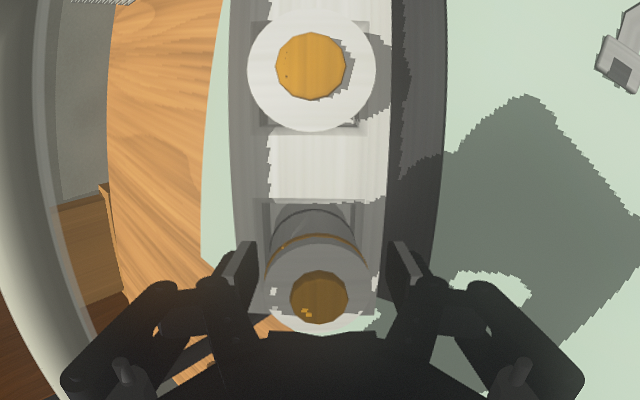

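The boss is at (319,298), centred. Closing and lifting.

{"fn": "carry_out", "kwargs": {
  "moves": [
    [[0,0,0,0,0,0,-1],[0,0,0,0,0,0,-1],[0,0,0,0,0,0,-1],[0,0,0,0,0,0,-1],[0,0,0,0,0,0,-1],[0,0,0,0,0,0,-1]]
  ]
}}

```text
time: 12.42
tool_pos: [0.435, 0.1672, 0.0724]
tool_rot: [-0.19, 0.749, -0.59, -0.235]
contact_force: [-1.6, 6.7, 3.7]
gripper_width: 0.519
```

{"fn": "carry_out", "kwargs": {
  "moves": [
    [[0,0,0,0,0,-0.3,-1],[0,0,0,0,0,-0.5,-1],[0,0,0,0,0,-0.5,-1],[0,0,0,0,0,-0.5,-1],[0,0,0,0,0,-0.3,-1],[0,0,0,0,0,0,-1],[0,0,0,0,0,0,-1],[0,0,0,0,0,0,-1]]
  ]
}}

```text
time: 13.08
tool_pos: [0.4441, 0.119, 0.1376]
tool_rot: [-0.187, 0.749, -0.591, -0.234]
contact_force: [0.1, 0.7, -5.7]
gripper_width: 0.515
```

```bash
python3 - <<'E'
from h import *
from plant import grab_frame
for i in range(4): 
    p,R=show(); d=grab_frame("wrist")
print((R.T@(FL[0]-p)).round(4))
cv2.imwrite("pics/w9.png",d["frame"][:,:,::-1])
E
```

```text
t 13.0833 p [0.4441 0.119  0.1376] q [-0.23 -0.16  2.07  0.54  1.54  1.  ] F [ 0.13  0.73 -5.72] w 0.515
t 13.1333 p [0.4439 0.1192 0.1374] q [-0.23 -0.16  2.07  0.54  1.54  1.  ] F [-0.06 -0.24 -6.02] w 0.518
t 13.1833 p [0.4438 0.1193 0.1374] q [-0.23 -0.16  2.07  0.54  1.54  1.  ] F [-0.37  0.65 -6.01] w 0.518
t 13.2333 p [0.4439 0.1193 0.1376] q [-0.23 -0.16  2.07  0.54  1.54  1.  ] F [ 0.99  0.42 -5.1 ] w 0.517
[-0.0012  0.0008  0.1246]
```

View pics/w9.png

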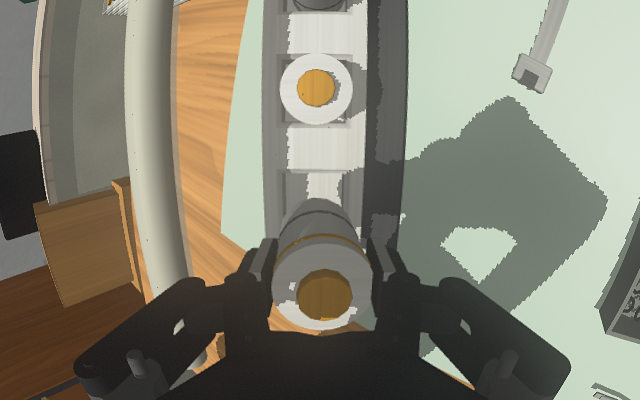

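That reads -5.7 N, so the near cartridge is the master. I'll carry it to above the pad while turning it upright.

```bash
python3 - <<'E'
from h import *
p0,R0_,_=R0()
p,R=plan(p0+.06*a,Rtilt(),3,-1)
p,R=plan(np.array([.628,-.232,.19]),Rtilt(0),14,-1,p,R)
E
```

```text
[[-0.01, -0.0, 0.01, 0.0, -0.0, -0.5, -1], [-0.01, -0.0, 0.01, 0.0, -0.0, -0.5, -1], [-0.01, -0.0, 0.01, 0.0, -0.0, -0.5, -1]]
end [0.4519 0.0858 0.187 ] want [0.4521 0.0858 0.187 ]
[[-0.0, 0.5, -0.0, 0.51, -0.17, -0.36, -1], [-0.0, 0.5, -0.0, 0.52, -0.18, -0.34, -1], [-0.0, 0.5, -0.0, 0.54, -0.17, -0.32, -1], [-0.0, 0.5, -0.0, 0.55, -0.18, -0.29, -1], [-0.0, 0.5, -0.0, 0.56, -0.17, -0.27, -1], [-0.0, 0.5, -0.0, 0.58, -0.18, -0.24, -1], [-0.0, 0.5, -0.0, 0.59, -0.17, -0.22, -1], [-0.0, 0.5, -0.0, 0.59, -0.18, -0.19, -1]]
[[-0.0, 0.5, -0.0, 0.6, -0.17, -0.17, -1], [-0.0, 0.5, -0.0, 0.61, -0.18, -0.14, -1], [-0.0, 0.5, -0.0, 0.62, -0.17, -0.11, -1], [-0.0, 0.5, -0.0, 0.62, -0.18, -0.09, -1], [-0.0, 0.5, -0.0, 0.62, -0.17, -0.06, -1], [-0.0, 0.5, -0.0, 0.63, -0.18, -0.03, -1]]
end [ 0.6282 -0.2321  0.19  ] want [ 0.628 -0.232  0.19 ]
```

{"fn": "carry_out", "kwargs": {
  "moves": [
    [[-0.01,0,0.01,0,0,-0.4,-1],[-0.01,0,0.01,0,0,-0.6,-1],[-0.01,0,0.01,0,0,-0.5,-1],[0,0.5,0,0.51,-0.17,-0.36,-1],[0,0.5,0,0.52,-0.18,-0.34,-1],[0,0.5,0,0.54,-0.17,-0.32,-1],[0,0.5,0,0.55,-0.18,-0.29,-1],[0,0.5,0,0.56,-0.17,-0.27,-1]]
  ]
}}

```text
time: 13.95
tool_pos: [0.5156, -0.0285, 0.1889]
tool_rot: [-0.121, 0.77, -0.608, -0.152]
contact_force: [-0.2, 0.4, -6.2]
gripper_width: 0.514
```

{"fn": "carry_out", "kwargs": {
  "moves": [
    [[0,0.5,0,0.58,-0.18,-0.24,-1],[0,0.5,0,0.59,-0.17,-0.22,-1],[0,0.5,0,0.59,-0.18,-0.19,-1],[0,0.5,0,0.6,-0.17,-0.17,-1],[0,0.5,0,0.61,-0.18,-0.14,-1],[0,0.5,0,0.62,-0.17,-0.11,-1],[0,0.5,0,0.62,-0.18,-0.09,-1]]
  ]
}}

```text
time: 14.53
tool_pos: [0.6037, -0.1871, 0.1898]
tool_rot: [-0.027, 0.784, -0.62, -0.034]
contact_force: [0.4, 0.3, -5.6]
gripper_width: 0.516
```

{"fn": "carry_out", "kwargs": {
  "moves": [
    [[0,0.5,0,0.62,-0.17,-0.06,-1],[0,0.5,0,0.63,-0.18,-0.03,-1],[0,0,0,0,0,0,-1],[0,0,0,0,0,0,-1]]
  ]
}}

```text
time: 14.87
tool_pos: [0.6285, -0.232, 0.19]
tool_rot: [-0.001, 0.784, -0.621, -0.001]
contact_force: [-0.1, 0.9, -5.3]
gripper_width: 0.517
```

```bash
python3 - <<'E'
from h import *
from plant import grab_frame
p,R=show();print(R.round(3))
d=grab_frame("wrist");cv2.imwrite("pics/w10.png",d["frame"][:,:,::-1])
d=grab_frame("scene");cv2.imwrite("pics/s10.png",cv2.resize(d["frame"][140:340,180:420,::-1],None,fx=3,fy=3))
show()
E
```

```text
t 14.8667 p [ 0.6285 -0.232   0.19  ] q [-0.47  0.18  1.54  0.    1.42  0.87] F [-0.13  0.87 -5.3 ] w 0.517
[[ 0.23  -0.973 -0.   ]
 [-0.973 -0.23   0.002]
 [-0.002 -0.    -1.   ]]
t 14.9667 p [ 0.6281 -0.2315  0.1902] q [-0.46  0.18  1.54  0.    1.42  0.87] F [ 0.14  0.86 -5.04] w 0.514
```

View pics/w10.png

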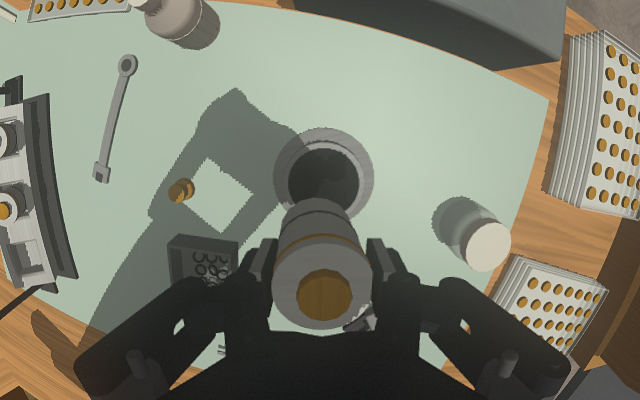

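View pics/s10.png

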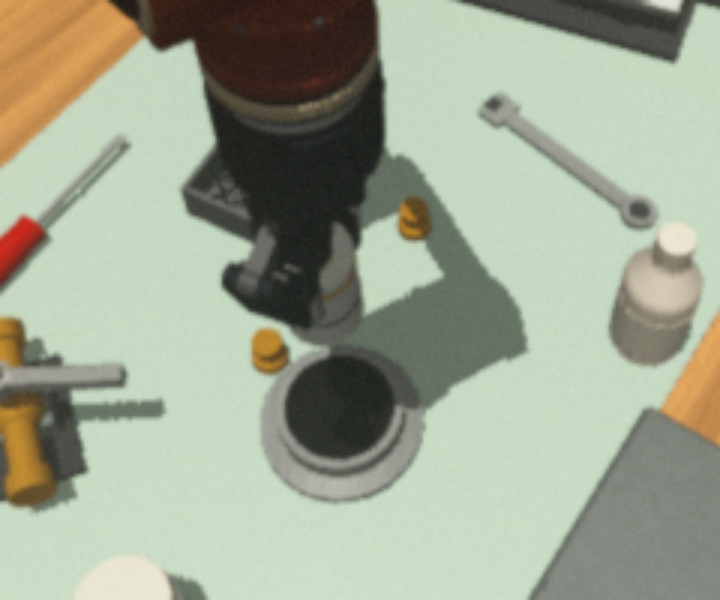

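```bash
python3 - <<'E'
from h import *
from plant import grab_frame
p,R=show();d=grab_frame("wrist")
T=lambda x,y,z:p+R@np.array([x,y,z])
print("boss",fish(d,T(0,0,-.0347),p,R)); print("bodytop far",fish(d,T(0,-.023,-.0267),p,R),"bottom far",fish(d,T(0,-.023,.0433),p,R))
hsv=cv2.cvtColor(d["frame"],cv2.COLOR_RGB2HSV)
m=((hsv[...,0]>8)&(hsv[...,0]<28)&(hsv[...,1]>120)&(hsv[...,2]>60)).astype(np.uint8)
c,l,s,ce=cv2.connectedComponentsWithStats(m)
for i in range(1,c):
    if s[i,4]>300 and 280<ce[i][0]<360: print("obs boss",ce[i],s[i])
P=np.array([.6282,-.2324,0])
out=-R[:,1]
im=d["frame"][:,:,::-1].copy()
for r,z,col in((.055,0.004,(0,0,255)),(.036,.03,(0,255,0))):
    for t in np.linspace(0,2*np.pi,60):
        u=fish(d,P+[r*np.cos(t),r*np.sin(t),z],p,R);cv2.circle(im,(int(round(u[0])),int(round(u[1]))),0,col,-1)
for t in np.linspace(0,2*np.pi,60):
    u=fish(d,T(.023*np.cos(t),.023*np.sin(t),.0433),p,R);cv2.circle(im,(int(round(u[0])),int(round(u[1]))),0,(255,0,0),-1)
    u=fish(d,T(.023*np.cos(t),.023*np.sin(t),-.0267),p,R);cv2.circle(im,(int(round(u[0])),int(round(u[1]))),0,(255,0,255),-1)
cv2.imwrite("pics/w11.png",cv2.resize(im[110:350,220:430],None,fx=2.5,fy=2.5,interpolation=0))
E
```

```text
t 14.9667 p [ 0.6281 -0.2315  0.1902] q [-0.46  0.18  1.54  0.    1.42  0.87] F [ 0.14  0.86 -5.04] w 0.514
boss (np.float64(321.85840963882913), np.float64(291.71012006467777))
bodytop far (np.float64(321.8298433184451), np.float64(231.88038669084108)) bottom far (np.float64(321.8382366132702), np.float64(188.6308272127078))
obs boss [323.56348471 295.08294717] [ 297  269   55   52 2158]
```

View pics/w11.png

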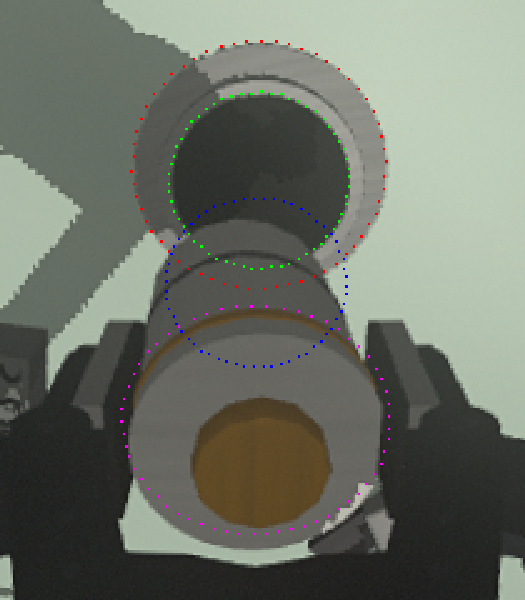

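```bash
python3 - <<'E'
from h import *
d=dict(np.load("wrist0.npz"));I=np.eye(3);O=np.zeros(3)
for z in(-.0427,-.0395,-.0347,-.03,-.027):
    c=fish(d,[0,0,z],O,I);l=fish(d,[-.012,0,z],O,I);r=fish(d,[.012,0,z],O,I);f=fish(d,[0,-.012,z],O,I);n=fish(d,[0,.012,z],O,I)
    print(z,np.round(c,1),"w",round(r[0]-l[0],1),"v",round(f[1],1),round(n[1],1))
for nm in("w2","w5","w8","w3","w6","w9","w10"):
    im=cv2.imread(f"pics/{nm}.png");hsv=cv2.cvtColor(im,cv2.COLOR_BGR2HSV)
    m=((hsv[...,0]>8)&(hsv[...,0]<28)&(hsv[...,1]>120)&(hsv[...,2]>60)).astype(np.uint8);m[:255]=0
    c,l,s,ce=cv2.connectedComponentsWithStats(m)
    i=max(range(1,c),key=lambda i:s[i,4] if 280<ce[i][0]<360 else 0);print(nm,ce[i].round(1),s[i])
E
```

```text
-0.0427 [322.1 303.1] w 62.9 v 276.3 326.9
-0.0395 [322.1 298.4] w 61.4 v 272.0 322.0
-0.0347 [322.1 291.7] w 59.4 v 265.9 315.0
-0.03 [322.1 285.6] w 57.5 v 260.4 308.6
-0.027 [322.1 281.9] w 56.3 v 257.0 304.6
w2 [319.1 296.4] [ 290  269   60   55 2561]
w5 [320.4 293.7] [ 291  266   60   56 2587]
w8 [318.4 297.3] [ 291  271   57   53 2340]
w3 [322.3 296.2] [ 294  269   58   54 2375]
w6 [322.2 293.9] [ 294  268   57   53 2237]
w9 [323.8 294.9] [ 297  269   55   52 2173]
w10 [323.5 295. ] [ 297  269   55   52 2163]
```

The overlay fits the pad rings to about 1 px, so the pad position is confirmed. The held cartridge appears shifted 2–4 mm towards tool +y, so I'll correct that while lowering.

{"fn": "carry_out", "kwargs": {
  "moves": [
    [[0,0,0,0,-0.07,0.5,-1],[0,0,0,0,0,0.5,-1],[0,0,0,0,0,0.5,-1],[0,0,0,0,0,0.5,-1],[0,0,0,0,0,0.4,-1],[0,0,0,0,0,0.3,-1],[0,0,0,0,0,0,-1],[0,0,0,0,0,0,-1]]
  ]
}}

```text
time: 15.68
tool_pos: [0.6311, -0.2315, 0.0829]
tool_rot: [-0.0, 0.784, -0.62, 0.0]
contact_force: [-0.1, -0.3, -4.4]
gripper_width: 0.512
```

```bash
python3 - <<'E'
from h import *
from plant import grab_frame
show()
d=grab_frame("wrist");cv2.imwrite("pics/w12.png",d["frame"][100:350,220:430,::-1].repeat(2,0).repeat(2,1))
d=grab_frame("scene");cv2.imwrite("pics/s12.png",cv2.resize(d["frame"][190:320,220:370,::-1],None,fx=4,fy=4))
show()
E
```

```text
t 15.6833 p [ 0.6311 -0.2315  0.0829] q [-0.46  0.29  1.61  0.    1.25  0.88] F [-0.09 -0.33 -4.36] w 0.512
t 15.7833 p [ 0.6327 -0.2324  0.0853] q [-0.46  0.28  1.61  0.    1.25  0.88] F [ 0.34 -1.01 -4.75] w 0.516
```

View pics/s12.png

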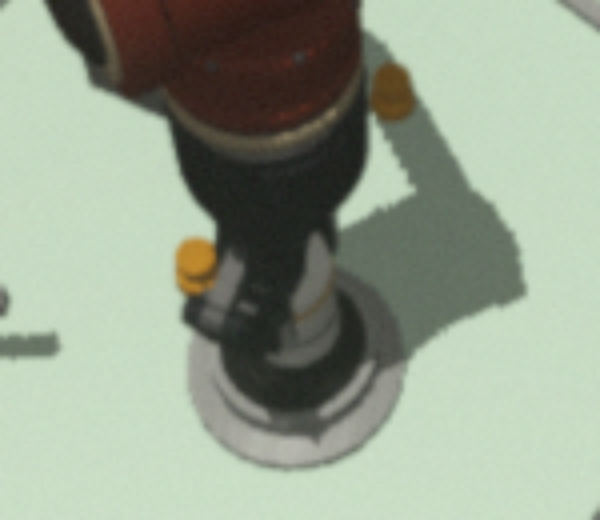

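View pics/w12.png

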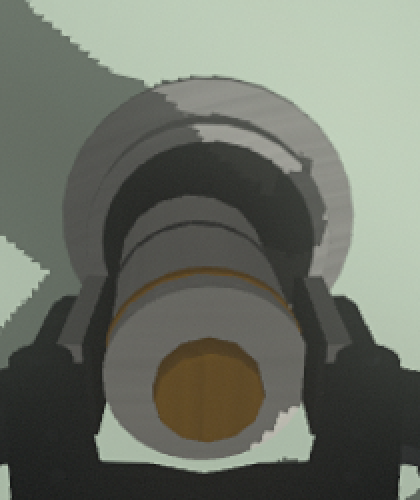

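{"fn": "carry_out", "kwargs": {
  "moves": [
    [[0,0,0,0,0,0.08,-1],[0,0,0,0,0,0.05,-1],[0,0,0,0,0,0,-1],[0,0,0,0,0,0,-1]]
  ]
}}

```text
time: 16.12
tool_pos: [0.6317, -0.2322, 0.0785]
tool_rot: [-0.0, 0.784, -0.62, 0.001]
contact_force: [0.2, 0.9, -5.1]
gripper_width: 0.52
```

{"fn": "carry_out", "kwargs": {
  "moves": [
    [[0,0,0,0,0,0.05,-1],[0,0,0,0,0,0,-1],[0,0,0,0,0,0,-1]]
  ]
}}

```text
time: 16.37
tool_pos: [0.6316, -0.2321, 0.0762]
tool_rot: [-0.0, 0.784, -0.62, 0.001]
contact_force: [0.3, 0.4, -6.4]
gripper_width: 0.519
```

{"fn": "carry_out", "kwargs": {
  "moves": [
    [[0,0,0,0,0,0.05,-1],[0,0,0,0,0,0,-1],[0,0,0,0,0,0,-1]]
  ]
}}

```text
time: 16.62
tool_pos: [0.6318, -0.2322, 0.0745]
tool_rot: [-0.0, 0.784, -0.62, 0.001]
contact_force: [0.4, -0.9, -5.0]
gripper_width: 0.518
```

{"fn": "carry_out", "kwargs": {
  "moves": [
    [[0,0,0,0,0,0.04,-1],[0,0,0,0,0,0,-1],[0,0,0,0,0,0,-1]]
  ]
}}

```text
time: 16.87
tool_pos: [0.6324, -0.2321, 0.0742]
tool_rot: [-0.001, 0.784, -0.62, 0.002]
contact_force: [-1.4, 1.9, 2.7]
gripper_width: 0.518
```

{"fn": "carry_out", "kwargs": {
  "moves": [
    [[0,0,0,0,0,0.03,-1],[0,0,0,0,0,0,-1],[0,0,0,0,0,0,-1]]
  ]
}}

```text
time: 17.12
tool_pos: [0.6328, -0.232, 0.0741]
tool_rot: [-0.001, 0.784, -0.62, 0.002]
contact_force: [-3.7, 4.2, 7.9]
gripper_width: 0.517
```

```bash
python3 - <<'E'
from h import *
from plant import grab_frame
show()
d=grab_frame("wrist");cv2.imwrite("pics/w13.png",d["frame"][100:350,220:430,::-1].repeat(2,0).repeat(2,1))
show()
E
```

```text
t 17.1167 p [ 0.6328 -0.232   0.0741] q [-0.46  0.3   1.61  0.    1.23  0.88] F [-3.7   4.16  7.87] w 0.517
t 17.1667 p [ 0.6328 -0.2321  0.0741] q [-0.46  0.3   1.61  0.    1.23  0.88] F [-3.19  4.35  6.51] w 0.519
```

View pics/w13.png

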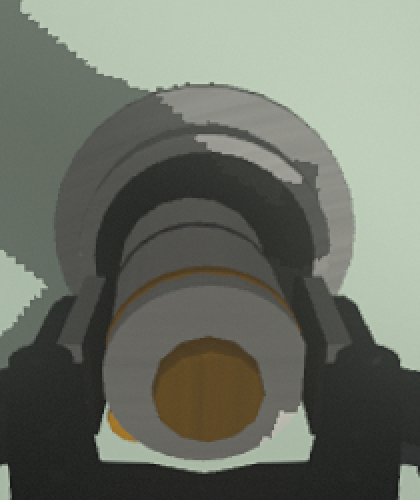

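Contact at TCP z 0.074, as predicted (0.073). I'll ease the pressure and release.

{"fn": "carry_out", "kwargs": {
  "moves": [
    [[0,0,0,0,0,-0.05,-1],[0,0,0,0,0,0,-1],[0,0,0,0,0,0,0.2],[0,0,0,0,0,0,0.5],[0,0,0,0,0,0,0.5],[0,0,0,0,0,0,0.5],[0,0,0,0,0,0,0.5]]
  ]
}}

```text
time: 17.75
tool_pos: [0.6319, -0.2325, 0.0737]
tool_rot: [-0.0, 0.784, -0.62, 0.002]
contact_force: [0.2, 0.5, -0.2]
gripper_width: 0.754
```

```bash
python3 - <<'E'
from h import *
from plant import grab_frame
show()
d=grab_frame("wrist");cv2.imwrite("pics/w14.png",d["frame"][100:350,220:430,::-1].repeat(2,0).repeat(2,1))
show()
E
```

```text
t 17.75 p [ 0.6319 -0.2325  0.0737] q [-0.46  0.3   1.61 -0.    1.23  0.88] F [ 0.19  0.51 -0.24] w 0.754
t 17.8 p [ 0.6319 -0.2325  0.0737] q [-0.46  0.3   1.61 -0.    1.23  0.88] F [ 0.13  0.12 -0.9 ] w 0.751
```

View pics/w14.png

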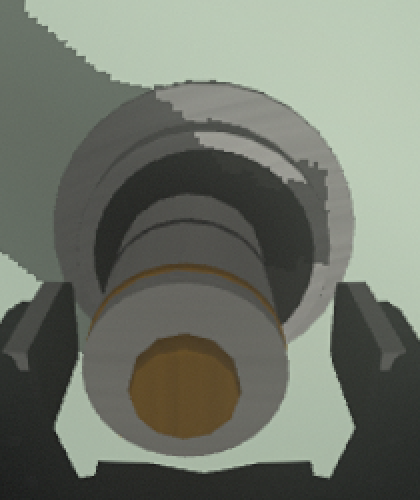

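The cartridge is released and standing, shifted about 4 mm. I'll raise straight up and measure it.

{"fn": "carry_out", "kwargs": {
  "moves": [
    [[0,0,0,0,0,-0.3,0.5],[0,0,0,0,0,-0.5,0.5],[0,0,0,0,0,-0.7,0.5],[0,0,0,0,0,-0.8,0.5],[0,0,0,0,0,-0.7,0.5],[0,0,0,-0.3,0.7,-0.2,0.5],[0,0,0,-0.3,0.7,0,0.5],[0,0,0,0,0.7,0,0.5]]
  ]
}}

```text
time: 18.47
tool_pos: [0.5441, -0.2271, 0.2042]
tool_rot: [-0.001, 0.785, -0.619, 0.003]
contact_force: [0.3, -0.1, -0.0]
gripper_width: 0.754
```

{"fn": "carry_out", "kwargs": {
  "moves": [
    [[0,0,0,0,0.8,0,-1],[0,0,0,0,0.8,0,-1],[0,0,0,0,0,0,-1],[0,0,0,0,0,0,-1]]
  ]
}}

```text
time: 18.8
tool_pos: [0.4811, -0.2432, 0.2024]
tool_rot: [-0.0, 0.784, -0.621, 0.002]
contact_force: [0.1, 0.6, -0.3]
gripper_width: 0.184
```

```bash
python3 - <<'E'
from h import *
from plant import grab_frame
p,R=show()
for n in("top","scene","wrist"):
    d=grab_frame(n);np.savez(f"{n}15.npz",**d);cv2.imwrite(f"pics/{n}15.png",d["frame"][:,:,::-1])
    hsv=cv2.cvtColor(d["frame"],cv2.COLOR_RGB2HSV)
    m=((hsv[...,0]>8)&(hsv[...,0]<28)&(hsv[...,1]>120)&(hsv[...,2]>60)).astype(np.uint8)
    c,l,s,ce=cv2.connectedComponentsWithStats(m)
    for i in range(1,c):
        if s[i,4]<25: continue
        if n=="wrist": 
            o,r=unfish(d,*ce[i],0,p,R)
            print(n,ce[i].round(1),s[i,4],(o+r*(.108-o[2])/r[2]).round(4)) if s[i,4]>150 and r[2]<-.3 else 0
        else:
            q=ray(d,*ce[i],.108);P=np.median(pts(d)[l==i],0)[:3]
            if .09<P[2]<.115 and P[1]<.35: print(n,ce[i].round(1),s[i,4],q.round(4),P.round(4))
E
```

```text
t 18.8 p [ 0.4811 -0.2432  0.2024] q [-0.61 -0.14  1.85  0.    1.43  0.73] F [ 0.11  0.63 -0.28] w 0.184
top [391.7 166. ] 66 [ 0.6252 -0.2278  0.108 ] [ 0.6254 -0.2284  0.1075]
top [190.4 175.3] 63 [0.6052 0.1882 0.108 ] [0.6065 0.1899 0.1011]
top [198.3 217.5] 63 [0.5181 0.169  0.108 ] [0.5192 0.1706 0.1007]
scene [354.9 110.2] 65 [0.5264 0.1613 0.108 ] [0.5219 0.1692 0.1004]
scene [391. 120.] 69 [0.6131 0.1796 0.108 ] [0.61   0.1873 0.0999]
scene [290.8 255.6] 114 [ 0.629  -0.2299  0.108 ] [ 0.6288 -0.2299  0.1079]
wrist [553.4 198. ] 13392 [ 0.5357 -0.464   0.108 ]
wrist [347.3  20.9] 622 [ 0.6232 -0.2298  0.108 ]
wrist [ 5.7 26.1] 223 [0.6055 0.172  0.108 ]
wrist [195.   61.7] 345 [ 0.5698 -0.12    0.108 ]
wrist [ 3.9 95.8] 152 [0.5205 0.1476 0.108 ]
wrist [319.8 105.1] 367 [ 0.5539 -0.2249  0.108 ]
wrist [442.5 205.3] 663 [ 0.5007 -0.3428  0.108 ]
wrist [ 64.5 313.4] 17771 [0.2554 0.0486 0.108 ]
wrist [387.4 250.8] 773 [ 0.4511 -0.3078  0.108 ]
wrist [624.  299.7] 614 [ 0.4329 -0.7223  0.108 ]
wrist [225.4 324.4] 208 [ 0.3356 -0.1794  0.108 ]
wrist [321.3 329.7] 216 [ 0.3555 -0.2723  0.108 ]
```

View pics/top15.png

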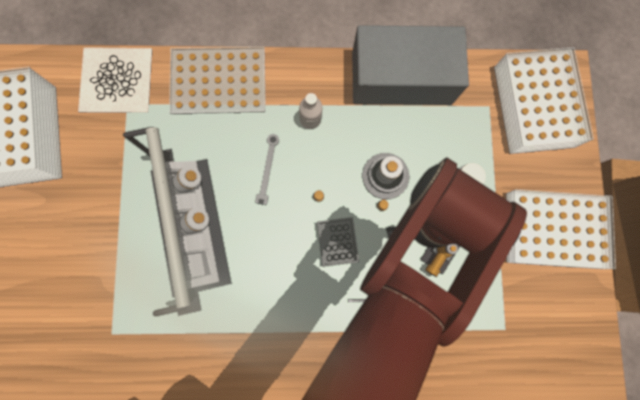

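View pics/scene15.png

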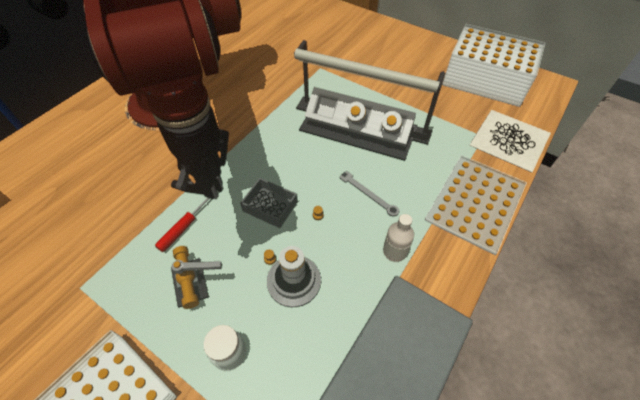

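View pics/wrist15.png

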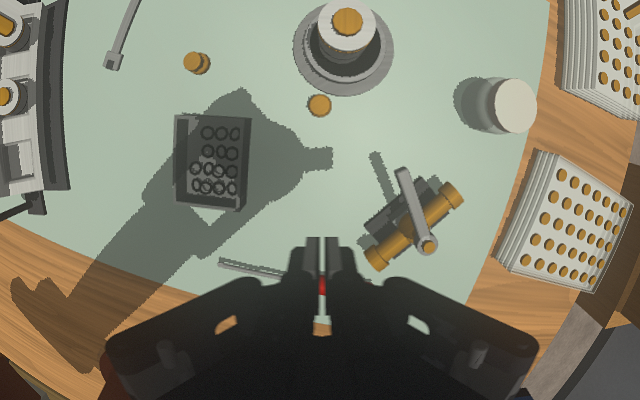

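The cartridge stands upright about 4 mm from the pad centre, its boss top at z 0.1077 against a nominal 0.108. The two light cartridges are where they started. The wrist view shows the cock clearly, pivot cap near (427,246) and lever tip near (403,175), so I'll fit the pipe and lever directions.

```bash
cat > cock.py <<'E'
from h import *
def wpts(d,p,R):
    H=d["hand_eye"];K=d["K"];z=d["z_map"];v,u=np.mgrid[:400,:640];x=(u-K[0,2])/K[0,0];y=(v-K[1,2])/K[1,1];an=np.hypot(x,y)+1e-9
    k=np.tan(an)/an*z; c=np.stack([x*k,y*k,z],-1)
    return (c@H[:3,:3].T+H[:3,3])@R.T+p
def ana(P,F,name):
    roi=(P[...,0]>.36)&(P[...,0]<.56)&(P[...,1]<-.26)&(P[...,1]>-.42)
    hsv=cv2.cvtColor(F,cv2.COLOR_RGB2HSV);br=(hsv[...,0]>8)&(hsv[...,0]<28)&(hsv[...,1]>120)&(hsv[...,2]>50)
    L=roi&(P[...,2]>.072)&(P[...,2]<.09)&~br
    q=P[L][:,:2].astype(np.float32);f=cv2.fitLine(q,cv2.DIST_HUBER,0,.01,.01).ravel()
    r=cv2.minAreaRect(q*1000);print(name,"lever n",len(q),"ang",np.degrees(np.arctan2(f[1],f[0])).round(2),"c",f[2:].round(4),r)
    B=roi&br&(P[...,2]>.03)&(P[...,2]<.055);q=P[B][:,:2].astype(np.float32);f=cv2.fitLine(q,cv2.DIST_HUBER,0,.01,.01).ravel()
    r=cv2.minAreaRect(q*1000);print(name,"pipe n",len(q),"ang",np.degrees(np.arctan2(f[1],f[0])).round(2),"c",f[2:].round(4),r)
    C=roi&br&(P[...,2]>.08)&(P[...,2]<.1);print(name,"cap",P[C].mean(0).round(4),C.sum())
E
python3 - <<'E'
from cock import *
p,R,_=R0()
d=dict(np.load("wrist15.npz"));ana(wpts(d,p,R),d["frame"],"wrist")
for n in("top0","scene0","scene15"):
    d=dict(np.load(n+".npz"));ana(pts(d)[...,:3],d["frame"],n)
E
```

```text
wrist lever n 1246 ang 35.97 c [ 0.4921 -0.3265] ((483.90924072265625, -335.6780700683594), (91.09049987792969, 21.912586212158203), 33.36820983886719)
wrist pipe n 1425 ang -34.87 c [ 0.4586 -0.3537] ((455.4835205078125, -354.33551025390625), (25.751235961914062, 122.59886169433594), 54.68462371826172)
wrist cap [ 0.4554 -0.3549  0.0848] 101
top0 lever n 302 ang 36.21 c [ 0.4794 -0.3328] ((480.2708740234375, -330.1991271972656), (89.13815307617188, 22.707826614379883), 40.63804626464844)
top0 pipe n 357 ang -34.07 c [ 0.4488 -0.3487] ((454.3708190917969, -353.4252014160156), (22.72422218322754, 122.6888198852539), 55.457923889160156)
top0 cap [ 0.4548 -0.3535  0.0869] 13
scene0 lever n 396 ang 39.22 c [ 0.4833 -0.3376] ((485.52008056640625, -333.9140319824219), (91.66282653808594, 20.642532348632812), 35.45732879638672)
scene0 pipe n 649 ang -34.66 c [ 0.4666 -0.3591] ((457.925537109375, -354.4154357910156), (32.94445037841797, 123.4227294921875), 57.783302307128906)
scene0 cap [ 0.4572 -0.354   0.0865] 33
scene15 lever n 391 ang 36.89 c [ 0.4892 -0.3335] ((484.976806640625, -333.4188232421875), (91.76188659667969, 20.65869140625), 36.66401672363281)
scene15 pipe n 654 ang -35.55 c [ 0.4703 -0.361 ] ((457.60443115234375, -354.23272705078125), (32.58607482910156, 124.41685485839844), 56.942047119140625)
scene15 cap [ 0.4572 -0.354   0.0865] 33
```

```bash
cat >> cock.py <<'E'
PV=np.array([.456,-.354,0])
def pose(deg,r,z):
    t=np.radians(deg);l=np.array([np.cos(t),np.sin(t),0]);x=np.array([np.sin(t),-np.cos(t),0]);zz=np.array([0,0,-1.])
    return PV+r*l+[0,0,z],np.column_stack([x,np.cross(zz,x),zz])
E
python3 - <<'E'
from cock import *
p1,R1=pose(36.5,.055,.14); plan(p1,R1,6,0)
E
```

```text
[[-0.0, -0.01, -0.77, 0.33, 0.01, 0.26, 0], [-0.0, -0.01, -0.77, 0.33, 0.03, 0.26, 0], [-0.0, -0.01, -0.77, 0.33, 0.05, 0.26, 0], [-0.0, -0.01, -0.77, 0.33, 0.07, 0.26, 0], [-0.0, -0.01, -0.77, 0.32, 0.09, 0.26, 0], [-0.0, -0.01, -0.77, 0.32, 0.12, 0.26, 0]]
end [ 0.5002 -0.3213  0.1399] want [ 0.5002 -0.3213  0.14  ]
```

{"fn": "carry_out", "kwargs": {
  "moves": [
    [[0,-0.01,-0.77,0.33,0.01,0.26,0],[0,-0.01,-0.77,0.33,0.03,0.26,0],[0,-0.01,-0.77,0.33,0.05,0.26,0],[0,-0.01,-0.77,0.33,0.07,0.26,0],[0,-0.01,-0.77,0.32,0.09,0.26,0],[0,-0.01,-0.77,0.32,0.12,0.26,0],[0,0,0,0,0,0,0],[0,0,0,0,0,0,0]]
  ]
}}

```text
time: 19.62
tool_pos: [0.4996, -0.3209, 0.1381]
tool_rot: [-0.002, 0.892, -0.451, -0.002]
contact_force: [-0.2, 0.7, -0.8]
gripper_width: 0.501
```

```bash
python3 - <<'E'
from cock import *
from plant import grab_frame
p,R=show()
d=grab_frame("wrist");im=d["frame"][:,:,::-1].copy()
ana(wpts(d,p,R),d["frame"],"wrist")
for r in(0,.055,.08):
    q,_=pose(36.5,r,.082);u=fish(d,q,p,R);cv2.circle(im,(int(u[0]),int(u[1])),3,(0,0,255),1);print(u)
cv2.imwrite("pics/w16.png",im)
p1,R1=pose(36.5,.055,.062); plan(p1,R1,5,0)
E
```

```text
t 19.6167 p [ 0.4996 -0.3209  0.1381] q [-0.7   0.06  1.77  0.    1.32  0.24] F [-0.18  0.66 -0.79] w 0.501
wrist lever n 2091 ang 36.77 c [ 0.4854 -0.3324] ((482.79327392578125, -334.37982177734375), (90.31864929199219, 21.42813491821289), 36.80900192260742)
wrist pipe n 1730 ang -32.06 c [ 0.4646 -0.3576] ((461.55938720703125, -357.98773193359375), (27.838380813598633, 109.56636047363281), 55.269100189208984)
wrist cap [ 0.4552 -0.3551  0.0852] 171
(np.float64(323.58865190762094), np.float64(286.6838269832423))
(np.float64(323.5196170308872), np.float64(216.9826322582166))
(np.float64(323.4602089069166), np.float64(180.66976730357865))
[[-0.0, 0.01, -0.0, 0.0, 0.0, 0.38, 0], [-0.0, 0.01, -0.0, 0.01, 0.0, 0.39, 0], [-0.0, 0.01, -0.0, 0.0, 0.0, 0.38, 0], [-0.0, 0.01, -0.0, 0.01, 0.0, 0.39, 0], [-0.0, 0.01, -0.0, -0.0, 0.0, 0.38, 0]]
end [ 0.5003 -0.3212  0.0621] want [ 0.5002 -0.3213  0.062 ]
```

View pics/w16.png

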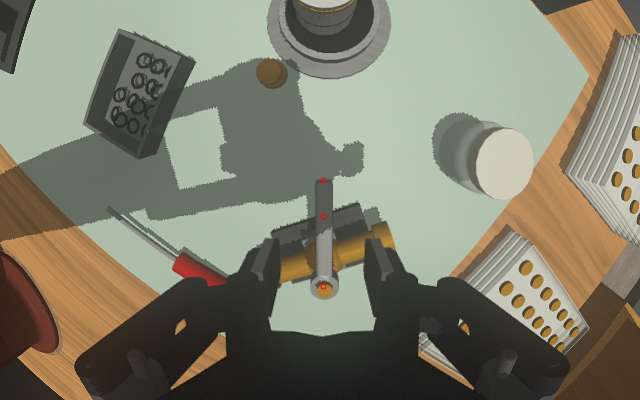

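The lever lies on the predicted points (tip (323,180), cap (323,287)), centred between the fingers. I'll lower and grip it.

{"fn": "carry_out", "kwargs": {
  "moves": [
    [[0,0.01,0,0,0,0.38,0],[0,0.01,0,0.01,0,0.39,0],[0,0.01,0,0,0,0.38,0],[0,0.01,0,0.01,0,0.39,0],[0,0.01,0,0,0,0.38,0],[0,0,0,0,0,0,0]]
  ]
}}

```text
time: 20.17
tool_pos: [0.4985, -0.3195, 0.0596]
tool_rot: [-0.001, 0.893, -0.451, -0.001]
contact_force: [0.3, 1.1, -0.7]
gripper_width: 0.502
```

{"fn": "carry_out", "kwargs": {
  "moves": [
    [[0,0,0,0,0,0,-0.4],[0,0,0,0,0,0,-1],[0,0,0,0,0,0,-1],[0,0,0,0,0,0,-1],[0,0,0,0,0,0,-1],[0,0,0,0,0,0,-1]]
  ]
}}

```text
time: 20.67
tool_pos: [0.5008, -0.322, 0.0641]
tool_rot: [-0.001, 0.893, -0.451, 0.002]
contact_force: [-0.1, 3.2, 6.6]
gripper_width: 0.12
```

```bash
python3 - <<'E'
from cock import *
from plant import grab_frame
p,R=show()
d=grab_frame("wrist");cv2.imwrite("pics/w17.png",d["frame"][:,:,::-1])
n=6
Rc,pc=R,p
for k in range(1,n+1):
    p1,R1=pose(36.7-26.7*k/n,.055,.062); pc,Rc=plan(p1,R1,1,-1,pc,Rc)
E
```

```text
t 20.6667 p [ 0.5008 -0.322   0.0641] q [-0.7   0.14  1.81  0.    1.18  0.24] F [-0.13  3.22  6.63] w 0.12
[[-0.04, -0.04, 0.83, 0.08, 0.0, 0.05, -1]]
end [ 0.5027 -0.3246  0.0621] want [ 0.5025 -0.3247  0.062 ]
[[-0.0, -0.0, 0.89, 0.11, 0.01, 0.0, -1]]
end [ 0.5047 -0.3285  0.0621] want [ 0.5047 -0.3283  0.062 ]
[[-0.0, -0.0, 0.89, 0.1, 0.0, 0.0, -1]]
end [ 0.5066 -0.3321  0.0621] want [ 0.5065 -0.3322  0.062 ]
[[-0.0, -0.0, 0.89, 0.11, 0.01, 0.0, -1]]
end [ 0.508  -0.3363  0.0621] want [ 0.508  -0.3362  0.062 ]
[[-0.0, -0.0, 0.89, 0.11, 0.0, 0.0, -1]]
end [ 0.5094 -0.3404  0.0621] want [ 0.5093 -0.3403  0.062 ]
[[-0.0, -0.0, 0.89, 0.1, 0.01, 0.0, -1]]
end [ 0.51   -0.3444  0.0621] want [ 0.5102 -0.3444  0.062 ]
```

View pics/w17.png

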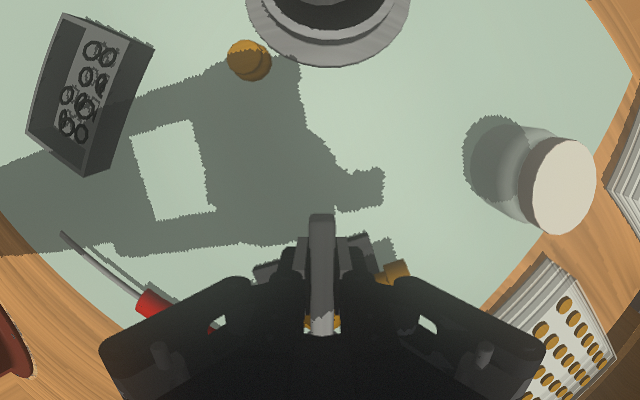

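{"fn": "carry_out", "kwargs": {
  "moves": [
    [[0,0,0.67,0.08,0,0,-1],[0,0,0.67,0.08,0,0,-1],[0,0,0.67,0.08,0.01,0,-1],[0,0,0.67,0.08,0,0,-1],[0,0,0.67,0.08,0.01,0,-1],[0,0,0.67,0.08,0,0,-1],[0,0,0.67,0.08,0.01,0,-1],[0,0,0.67,0.08,0,0,-1]]
  ]
}}

```text
time: 21.38
tool_pos: [0.511, -0.3461, 0.0641]
tool_rot: [-0.001, 0.763, -0.646, 0.003]
contact_force: [2.8, 0.7, 4.9]
gripper_width: 0.123
```

{"fn": "carry_out", "kwargs": {
  "moves": [
    [[0,0,0,0,0,0,-1],[0,0,0,0,0,0,-1],[0,0,0,0,0,0,-1]]
  ]
}}

```text
time: 21.63
tool_pos: [0.511, -0.3461, 0.0641]
tool_rot: [-0.001, 0.764, -0.645, 0.003]
contact_force: [3.3, 0.4, 5.0]
gripper_width: 0.125
```

```bash
python3 - <<'E'
from cock import *
from plant import grab_frame
p,R=show(); print(pose(10,.055,.062)[0], np.degrees(np.arctan2(p[1]+.354,p[0]-.456)),np.degrees(np.arctan2(-R[1,1],-R[0,1])))
d=grab_frame("scene");ana(pts(d)[...,:3],d["frame"],"scene")
cv2.imwrite("pics/s18.png",cv2.resize(d["frame"][200:330,130:290,::-1],None,fx=4,fy=4))
E
```

```text
t 21.6333 p [ 0.511  -0.3461  0.0641] q [-0.72  0.19  1.76  0.    1.19  0.68] F [3.31 0.45 5.05] w 0.125
[ 0.51016443 -0.34444935  0.062     ] 8.174471736791533 9.698650238767591
scene lever n 182 ang -87.52 c [ 0.5229 -0.3443] ((518.7593994140625, -346.42852783203125), (35.45588684082031, 29.42192840576172), 58.39392852783203)
scene pipe n 216 ang -30.13 c [ 0.4931 -0.3777] ((486.5865173339844, -372.5960998535156), (29.68128776550293, 55.75672912597656), 51.236366271972656)
scene cap [nan nan nan] 0cock.py:14: RuntimeWarning: Mean of empty slice.
  C=roi&br&(P[...,2]>.08)&(P[...,2]<.1);print(name,"cap",P[C].mean(0).round(4),C.sum())
  ret = um.true_divide(
```

View pics/s18.png

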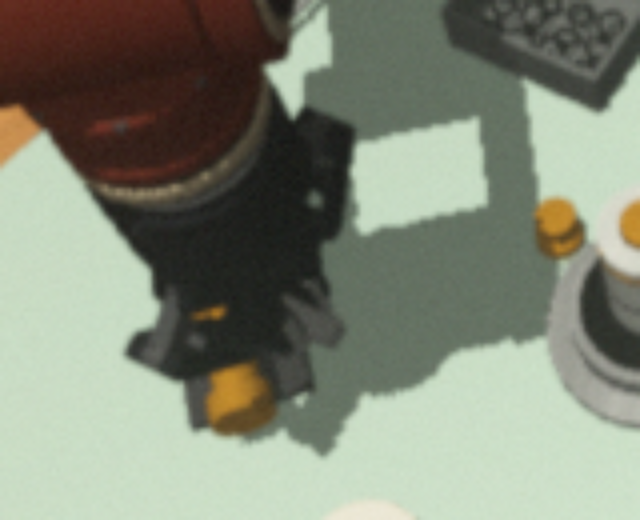

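The lever is held near 9 degrees world yaw (aim is 10). I'll open, rise and measure.

{"fn": "carry_out", "kwargs": {
  "moves": [
    [[0,0,0,0,0,0,-0.3],[0,0,0,0,0,0,0],[0,0,0,0,0,0,0],[0,0,0,0,0,0,0],[0,0,0,0,0,-0.4,0],[0,0,0,0,0,-0.7,0],[0,0,0,0,0,-0.8,0],[0,0,0,0,0,-0.3,0]]
  ]
}}

```text
time: 22.35
tool_pos: [0.5103, -0.3465, 0.1545]
tool_rot: [-0.001, 0.764, -0.645, 0.004]
contact_force: [0.0, -0.2, 1.0]
gripper_width: 0.499
```

{"fn": "carry_out", "kwargs": {
  "moves": [
    [[0,0,0,0,0,0,0],[0,0,0,0,0,0,0]]
  ]
}}

```text
time: 22.52
tool_pos: [0.509, -0.3453, 0.1501]
tool_rot: [-0.001, 0.764, -0.645, 0.001]
contact_force: [-0.9, -0.2, -0.1]
gripper_width: 0.501
```

```bash
python3 - <<'E'
from cock import *
from plant import grab_frame
p,R=show()
d=grab_frame("wrist");ana(wpts(d,p,R),d["frame"],"wrist");im=d["frame"][:,:,::-1].copy()
for a_ in(10,):
  for r in(0,.04,.08):
    q,_=pose(a_,r,.082);u=fish(d,q,p,R);cv2.circle(im,(int(u[0]),int(u[1])),3,(0,0,255),1)
  for r in(-.06,.06):
    q=PV+np.array([r*np.cos(np.radians(-35)),r*np.sin(np.radians(-35)),.045]);u=fish(d,q,p,R);cv2.circle(im,(int(u[0]),int(u[1])),3,(255,0,0),1)
cv2.imwrite("pics/w19.png",im)
d=grab_frame("scene");ana(pts(d)[...,:3],d["frame"],"scene")
E
```

```text
t 22.5167 p [ 0.509  -0.3453  0.1501] q [-0.72  0.09  1.71  0.    1.34  0.68] F [-0.88 -0.17 -0.13] w 0.501
wrist lever n 1917 ang 9.59 c [ 0.4922 -0.349 ] ((489.08062744140625, -348.1981506347656), (90.36371612548828, 21.927209854125977), 12.00745677947998)
wrist pipe n 2406 ang -34.13 c [ 0.462  -0.3573] ((455.7557373046875, -354.124267578125), (32.00129699707031, 123.8547592163086), 53.08171081542969)
wrist cap [ 0.4553 -0.3549  0.085 ] 163
scene lever n 243 ang 7.24 c [ 0.5194 -0.3443] ((498.41082763671875, -346.3619689941406), (77.37081146240234, 14.346951484680176), 6.7666707038879395)
scene pipe n 525 ang -38.35 c [ 0.4661 -0.3563] ((457.77093505859375, -355.4166259765625), (29.637449264526367, 122.56918334960938), 55.67192077636719)
scene cap [ 0.4619 -0.3444  0.0816] 3
```

View pics/w19.png

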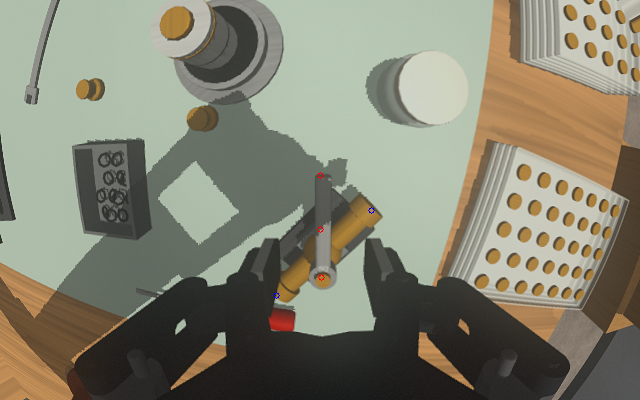

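The lever measures about 9.5 degrees and the pipe about -35, so the joint is near 45 degrees. I'll back off for a last look.

{"fn": "carry_out", "kwargs": {
  "moves": [
    [[0,0,0,0,0,-0.7,0],[0,0,0,0,0.3,-0.7,0],[0,0,0,0,0.7,-0.3,0],[0,0,0,0,0.8,0,0],[0,0,0,0,0.7,0,0],[0,0,0,0,0.3,0,0],[0,0,0,0,0,0,0],[0,0,0,0,0,0,0]]
  ]
}}

```text
time: 23.28
tool_pos: [0.398, -0.3635, 0.2161]
tool_rot: [-0.001, 0.764, -0.646, -0.0]
contact_force: [0.5, 0.6, -0.4]
gripper_width: 0.501
```

```bash
python3 - <<'E'
from cock import *
from plant import grab_frame
p,R=show()
for n in("top","scene","wrist"):
    d=grab_frame(n);cv2.imwrite(f"pics/{n}20.png",d["frame"][:,:,::-1])
    P=wpts(d,p,R) if n=="wrist" else pts(d)[...,:3]
    try: ana(P,d["frame"],n)
    except Exception as e: print(n,e)
    hsv=cv2.cvtColor(d["frame"],cv2.COLOR_RGB2HSV)
    m=((hsv[...,0]>8)&(hsv[...,0]<28)&(hsv[...,1]>120)&(hsv[...,2]>60)).astype(np.uint8)
    c,l,s,ce=cv2.connectedComponentsWithStats(m)
    for i in range(1,c):
        q=np.median(P[l==i],0)
        if s[i,4]>25 and .09<q[2]<.115 and q[1]<.35 and q[0]>.4: print(n,ce[i].round(1),q.round(4))
E
```

```text
t 23.2833 p [ 0.398  -0.3635  0.2161] q [-0.88 -0.14  1.83  0.    1.46  0.52] F [ 0.45  0.57 -0.35] w 0.501
top lever n 301 ang 8.97 c [ 0.4859 -0.3466] ((488.67626953125, -348.9726867675781), (88.69903564453125, 20.79359245300293), 5.943591594696045)
top pipe n 253 ang -33.89 c [ 0.4588 -0.3563] ((454.88006591796875, -354.3072509765625), (21.802764892578125, 118.88424682617188), 57.25693893432617)
top cap [ 0.455  -0.3542  0.0857] 12
top [391.7 166. ] [ 0.6252 -0.2282  0.1075]
top [190.5 175.4] [0.6064 0.1899 0.101 ]
top [198.4 217.4] [0.5187 0.1706 0.1013]
scene lever n 377 ang 9.72 c [ 0.4932 -0.3486] ((491.58404541015625, -350.24658203125), (91.5641098022461, 21.318864822387695), 6.1631646156311035)
scene pipe n 614 ang -34.74 c [ 0.4658 -0.3592] ((457.0760498046875, -355.2301940917969), (30.28896713256836, 123.04058074951172), 55.925350189208984)
scene cap [ 0.4577 -0.3546  0.0867] 31
scene [354.9 110.2] [0.5223 0.1687 0.1001]
scene [391.  119.9] [0.6102 0.1879 0.1   ]
scene [290.8 255.6] [ 0.6288 -0.2302  0.1076]
wrist lever n 1303 ang 9.25 c [ 0.4864 -0.3501] ((487.75128173828125, -350.1760559082031), (90.60314178466797, 22.31089973449707), 8.793058395385742)
wrist pipe n 1545 ang -35.77 c [ 0.4497 -0.3521] ((453.1136169433594, -356.4225769042969), (29.334808349609375, 122.85128021240234), 55.384490966796875)
wrist cap [ 0.4538 -0.3553  0.0843] 131
```

View pics/scene20.png

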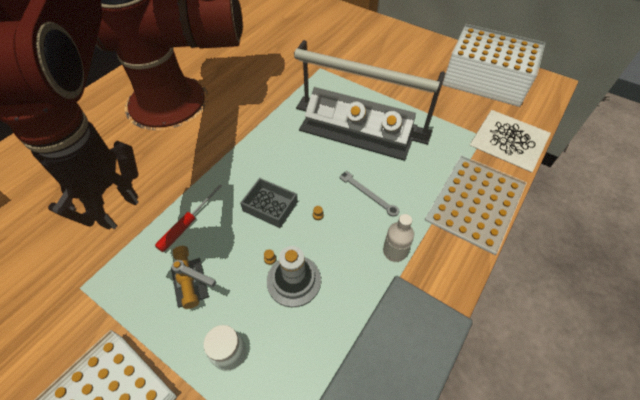

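View pics/wrist20.png

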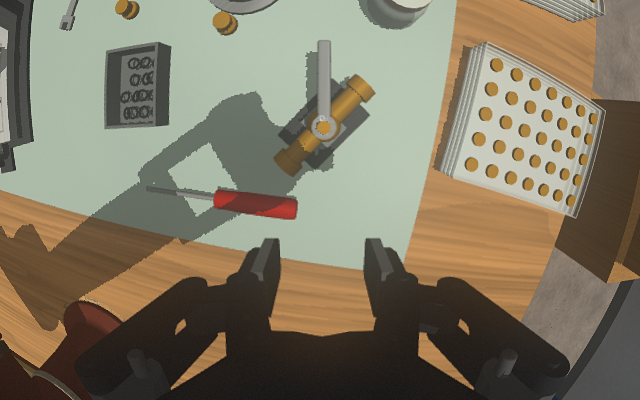

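All three views agree: lever 9.0–9.7 degrees, pipe -34 to -36, so the cock is at about 45–46 degrees. The master is on the pad at (290,256) in the scene view, both light cartridges are seated, and nothing else has moved. I'm handing in.

```bash
python3 -c "
from plant import ticket
print(ticket.job_done())"
```

```text
the job is handed in; nothing more can be done
None
```

I found the master and stood it on the pad, turned the cock to about half open, and handed the job in at about 23 s of the 72 s allowed. No verdict was reported.

- **Weighing:** I lifted all three cartridges along their leaning axis. The middle one read about -1.4 N and the far one about -1.7 N, so both are light and went back in their pockets. The one nearest the robot read about -5.7 N, so it is the master.
- **Master on the pad:** The last pictures show it upright, with its boss top at z 0.1075 m against a nominal 0.108 m. It is about 4–5 mm off the pad centre, because it shifted about 4 mm when the fingers opened; the limit is 12 mm. The highest force I read while lowering it was about 8 N. I had no direct reading of the pad force after release.
- **Light cartridges:** Their boss positions match the start to within about 1–2 mm in both fixed cameras, so both look fully home.
- **Cock:** The three views put the lever at 9.0–9.7 degrees and the pipe at -34 to -36 degrees. That makes the joint about 45–46 degrees (0.78–0.80 rad), inside the 0.685–0.885 band. The views disagree on the pipe's direction by about 2 degrees.
- **Other things:** The fingers were clear of everything, and nothing else on the bench looked moved in the pictures.

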